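Pack and clamp tested modules

TASK

Move every finished module from the tester's catch tray into the black transfer case, then swing the case's flap shut so that its tab is fully down behind the front rim. Then tighten the turnbuckle beside the case by turning its spoked body until both jaws bear on the case. Leave the tools and spare parts lying around where they are.

Things in the scene. Friction and masses are not known exactly. Their poses are not given: they have to be found in the camera images.
- module1_c (a point): centre of a finished module (half-way up): a plain aluminium-cased block 56 (its x) x 34 (its y) x 20 mm (its z), about 120 g, a thin green board edge showing round its middle and a low black connector on top (adds 2 mm). Starts flat on the floor of the catch tray. Four to six are present, all alike; an absent one reads None.
- module2_c (a point): centre of a finished module (half-way up): a plain aluminium-cased block 56 (its x) x 34 (its y) x 20 mm (its z), about 120 g, a thin green board edge showing round its middle and a low black connector on top (adds 2 mm). Starts flat on the floor of the catch tray. Four to six are present, all alike; an absent one reads None.
- module3_c (a point): centre of a finished module (half-way up): a plain aluminium-cased block 56 (its x) x 34 (its y) x 20 mm (its z), about 120 g, a thin green board edge showing round its middle and a low black connector on top (adds 2 mm). Starts flat on the floor of the catch tray. Four to six are present, all alike; an absent one reads None.
- module4_c (a point): centre of a finished module (half-way up): a plain aluminium-cased block 56 (its x) x 34 (its y) x 20 mm (its z), about 120 g, a thin green board edge showing round its middle and a low black connector on top (adds 2 mm). Starts flat on the floor of the catch tray. Four to six are present, all alike; an absent one reads None.
- module5_c (a point): centre of a finished module (half-way up): a plain aluminium-cased block 56 (its x) x 34 (its y) x 20 mm (its z), about 120 g, a thin green board edge showing round its middle and a low black connector on top (adds 2 mm). Starts flat on the floor of the catch tray. Four to six are present, all alike; an absent one reads None.
- module6_c (a point): centre of a finished module (half-way up): a plain aluminium-cased block 56 (its x) x 34 (its y) x 20 mm (its z), about 120 g, a thin green board edge showing round its middle and a low black connector on top (adds 2 mm). Starts flat on the floor of the catch tray. Four to six are present, all alike; an absent one reads None.
- tray_floor (a point): centre of the catch tray's inner floor, 4 mm above the table. Fixed low steel tray on the robot's right, outside 186 (its x) by 262 mm (its y), walls 4 mm thick, 10 mm high over the table. Beyond its -y end: a sloping chute (to 100 mm high) and the tester's grey box (150 mm high, y -215 to -335 mm, 200 mm wide).
- case_floor (a point): centre of the transfer case's inner floor, 13 mm above the table. Axes are the clamp frame's: x along the case (roughly away from the robot), y towards flap hinge, turnbuckle and robot's left, z up. Fixed open black case, inside 200 x 140 mm (x, y), walls 5 mm, rim 53 mm above this floor. It stands on a fixed plate 8 mm thick (x +-170, y -110 to 225 mm).
- rim_front (a point): top edge of the inner face of the case's front wall (its -y wall), mid-length, 66 mm above the table: the rim the flap's tab drops behind.
- flap_hinge (a point): middle of the flap's hinge line, on top of the case's +y wall, 69 mm above the table; axes as the clamp frame (x along the hinge line).
- flap_tab (a point): lower end of the tab, which hangs 16 mm below the flap near its free edge (90 mm wide, 140 mm from the hinge). With the flap shut it stands just inside the front wall, 14 mm below the rim.
- flap_edge (a point): middle of the flap's free edge, on its outer (upper) face, 150 mm from the hinge. The flap is a grey plate 206 mm wide and 5 mm thick, 150 g.
- flap (a joint): opening angle of the flap (rad): 0 shut (level on the rim), 1.57 upright, at most 2.25. Starts open at 1.8 to 2.05, leaning towards the turnbuckle. Its hinge is stiff and holds at any angle (0.17 N m): it does not fall shut; it must be swung over to the frame's -y and pressed right down.
- turnbuckle (a point): middle of the turnbuckle's body, on its axis, 78 mm above the table; axes as the clamp frame, the axis is x. Hexagonal steel sleeve 30 mm across, 90 mm long, with five dark round spokes 10 mm thick, 72 degrees apart, round its middle (in the plane x = 0), ends 60 mm from the axis (black knobs to 62). Grey supports 16 mm thick under the rods at x = +-66 mm.
- sleeve (a joint): angle of the turnbuckle's body (rad), 0 to 10, starts at 0 to 2.5. At 0 a spoke points straight up. It grows and draws both rods and jaws in as the top spoke moves towards the case (right-hand turn about the frame's +x; up at 0 becomes -y at 1.57). 12 mm at each end per turn. Takes 0.16 N m, stays where left. At 10 it stops: both jaws bear on the case.
- jaw_near (a joint): travel of the jaw at the -x end of the case (m): 0 fully open, 0.0191 bearing on the case. The steel jaws stand 87 mm above the table (97 with their brass screws), 80 mm wide in y, toes reaching 6 mm over the ends of the shut flap; an arm joins each to its rod.
- jaw_far (a joint): travel of the jaw at the +x end of the case (m): 0 fully open, 0.0191 bearing on the case.
- clamp_a: loose spare thumb clamp, steel block 36 x 36 x 30 mm with a knurled screw, 54 mm high; origin under its centre; not to be moved
- clamp_b: another such spare thumb clamp
- driver: screwdriver lying on the table, not to be moved
- spanner: spanner lying on the table, not to be moved
- cleaner: bottle, 50 mm wide, 130 mm high, not to be moved
- edge_block: dark steel block 70 x 35 x 30 mm, not to be moved

How it is judged (in metres and radians):
On the way, in this order (a step that is already met when the one before it is completed fails the run):
1. all modules present lie in the case, released (x of module1_c in the frame of case_floor between -0.098 and 0.098 m and y of module1_c in the frame of case_floor between -0.069 and 0.069 m and z of module1_c in the frame of case_floor between 0.003 and 0.048 m and x of module2_c in the frame of case_floor between -0.098 and 0.098 m and y of module2_c in the frame of case_floor between -0.069 and 0.069 m and z of module2_c in the frame of case_floor between 0.003 and 0.048 m and x of module3_c in the frame of case_floor between -0.098 and 0.098 m and y of module3_c in the frame of case_floor between -0.069 and 0.069 m and z of module3_c in the frame of case_floor between 0.003 and 0.048 m and x of module4_c in the frame of case_floor between -0.098 and 0.098 m and y of module4_c in the frame of case_floor between -0.069 and 0.069 m and z of module4_c in the frame of case_floor between 0.003 and 0.048 m and x of module5_c in the frame of case_floor between -0.098 and 0.098 m and y of module5_c in the frame of case_floor between -0.069 and 0.069 m and z of module5_c in the frame of case_floor between 0.003 and 0.048 m and x of module6_c in the frame of case_floor between -0.098 and 0.098 m and y of module6_c in the frame of case_floor between -0.069 and 0.069 m and z of module6_c in the frame of case_floor between 0.003 and 0.048 m and contact force between each of module1, module2, module3, module4, module5, module6 and the fingers below 0.1 N), for 0.2 s.
2. the flap is shut with its tab behind the front rim, the modules inside (x of module1_c in the frame of case_floor between -0.098 and 0.098 m and y of module1_c in the frame of case_floor between -0.069 and 0.069 m and z of module1_c in the frame of case_floor between 0.003 and 0.048 m and x of module2_c in the frame of case_floor between -0.098 and 0.098 m and y of module2_c in the frame of case_floor between -0.069 and 0.069 m and z of module2_c in the frame of case_floor between 0.003 and 0.048 m and x of module3_c in the frame of case_floor between -0.098 and 0.098 m and y of module3_c in the frame of case_floor between -0.069 and 0.069 m and z of module3_c in the frame of case_floor between 0.003 and 0.048 m and x of module4_c in the frame of case_floor between -0.098 and 0.098 m and y of module4_c in the frame of case_floor between -0.069 and 0.069 m and z of module4_c in the frame of case_floor between 0.003 and 0.048 m and x of module5_c in the frame of case_floor between -0.098 and 0.098 m and y of module5_c in the frame of case_floor between -0.069 and 0.069 m and z of module5_c in the frame of case_floor between 0.003 and 0.048 m and x of module6_c in the frame of case_floor between -0.098 and 0.098 m and y of module6_c in the frame of case_floor between -0.069 and 0.069 m and z of module6_c in the frame of case_floor between 0.003 and 0.048 m and value of joint flap below 0.05 rad and z of flap_tab in the frame of rim_front below -0.006 m), for 0.2 s.
3. the turnbuckle has drawn both jaws onto the case (value of joint each of jaw_near, jaw_far above 0.0180986 m and value of joint flap below 0.05 rad and z of flap_tab in the frame of rim_front below -0.006 m), for 0.2 s.
At the end, for the whole second after the job is handed in: Every module present lies at rest inside the case, the flap is shut (within 0.05 rad, tab at least 6 mm below the rim), and both jaws are within 1 mm of bearing on the case (travel over 0.0181 m) (all of step 3 and x of module1_c in the frame of case_floor between -0.098 and 0.098 m and y of module1_c in the frame of case_floor between -0.069 and 0.069 m and z of module1_c in the frame of case_floor between 0.003 and 0.048 m and x of module2_c in the frame of case_floor between -0.098 and 0.098 m and y of module2_c in the frame of case_floor between -0.069 and 0.069 m and z of module2_c in the frame of case_floor between 0.003 and 0.048 m and x of module3_c in the frame of case_floor between -0.098 and 0.098 m and y of module3_c in the frame of case_floor between -0.069 and 0.069 m and z of module3_c in the frame of case_floor between 0.003 and 0.048 m and x of module4_c in the frame of case_floor between -0.098 and 0.098 m and y of module4_c in the frame of case_floor between -0.069 and 0.069 m and z of module4_c in the frame of case_floor between 0.003 and 0.048 m and x of module5_c in the frame of case_floor between -0.098 and 0.098 m and y of module5_c in the frame of case_floor between -0.069 and 0.069 m and z of module5_c in the frame of case_floor between 0.003 and 0.048 m and x of module6_c in the frame of case_floor between -0.098 and 0.098 m and y of module6_c in the frame of case_floor between -0.069 and 0.069 m and z of module6_c in the frame of case_floor between 0.003 and 0.048 m and linear speed of each of module1, module2, module3, module4, module5, module6 below 0.03 m/s and velocity of joint sleeve between -0.1 and 0.1 rad/s); the robot touches nothing.
It fails at once if a bystander (clamps, tools, bottle, block) is moved more than 40 mm (distance of any of clamp_a, clamp_b, driver, spanner, cleaner, edge_block from where it was at the start of the episode above 0.04 m).
Of module1, module2, module3, module4, module5, module6 only 4 to 6 are there at a start; the rules pass over those that are not, and their reading is None.
At some moment in a run one of module1, module2, module3, module4, module5, module6 may be knocked a few centimetres aside while the robot is not near it.
Once in a run the grip may slacken for a moment while it holds something.
It also fails if it takes over 210 s, if anything falls off the work surface, if the arm or the gripper's body presses on something with over 40 N, if the wrist force passes 120 N, or if a joint passes its speed limit or range.

ROBOT

A 6-joint arm with a two-finger parallel gripper is mounted at the origin on the work surface. World frame = base frame: x ahead of the robot, y to its left, z up, the work surface at z = 0. Lengths are in mm, angles in rad, forces in N, time in s.
With the tool pointing down it reaches from about 400 to 925 mm from the base axis. Payload 12.5 kg.
Tool frame: the origin (TCP) lies at the centre of the arm's flange, where the gripper is bolted on; the fingertips stand 190 mm ahead of it and the grasp point (between the pads) lies 171 mm ahead of it; z points along the fingers, y is the direction in which the jaws open and shut (so a half turn about z gives the same grasp; the last joint's range is limited). The gripper opens to 95 mm and grips with 3 to 60 N. Pads are 20 mm wide; open, the fingers measure 119 mm over their backs; the gripper's body (75 mm by 180 mm) begins 59 mm behind the grasp point.
Start: joints at [-1.386, 0.491, 1.559, -0, 1.092, -0.106], TCP at [179.219, -598.753, 404.761] pointing down, gripper open.
Joint ranges: [-3.1, 3.1], [-0.84, 2.19], [0.05, 2.79], [-1.13, 4.28], [0.06, 2.93], [-2.69, 2.69]. Speed limits (rad/s): [2.22, 2.22, 2.79, 3.14, 3.14, 3.14].

INTERFACE

Orientations are given as [roll, pitch, yaw] about the fixed x, y, z axes, in that order (R = Rz(yaw) Ry(pitch) Rx(roll)).
In Python, from cell import env, optics gives the robot as it stands.
- The arm moves only by the tool apply_moves, never from a script. Its argument "commands" is a list of rows, each a list of 7 numbers: the turn, a rotation vector about the tool's x, y, z in degrees, then the shift along the tool's x, y, z in m, then the finger opening in m, from 0 to 0.0951. A call has 1 to 5 rows; each row shifts and turns the commanded pose from where the row before left it, along the tool's axes as they then stand; what a row does not reach is not made up. A row lasts 1/12 s, in which the tool goes at most 41.7 mm and 7.16 degrees, less where a joint would pass 70% of its speed; a pose out of reach is approached as far as the arm can. A call with a gripper value outside its range is refused whole. The fingers move at their own pace and stop on an object; the grip force is fixed at half the most. Time passes only in rows, so rows that do not move let the fingers close. It gives the time, the measured TCP pose, the force and the opening at its end, in the units of the state.
- env.state(): the state, without advancing time (a new reading comes with each control period).
- optics.read_camera(name): name is "scene" or "top" or "wrist"; returns a dict with "color" (384x512x3 uint8, red, green, blue), "fx", "fy", "cx", "cy" (pixels), "eye" and "rotation" of the camera in the world; the wrist camera has in their place "T_tool_cam" (4x4, takes a point from camera to tool coordinates, whose origin is the TCP and whose axes are the flange's). Camera axes: x right, y up, looking along -z (the intrinsics and any distortion apply to the point x, -y, -z); pixel columns grow to the right and rows downward; lengths in mm; the calibration is good to about 2 mm. A picture is of the moment at which its call begins: read the wrist's pose just before it. There is no depth.
- env.job_done(): hands the job in, once; it reports no verdict.
The state is a dict: "t": time; "joints": joint angles; "qvel": joint speeds; "tau": joint torques, N m; "eef_pos": TCP position; "tcp_rot": TCP orientation; "ft_force": force on the tool from outside, world axes, zero at the start; "moment": the same for the moment, N m; "opening": opening from 0.0 (shut) to 1.0 (fully open).
Only numpy, scipy, OpenCV 4.12 (cv2) and the standard library are available. Lean on these libraries where they do the work, as an engineer would, in place of code of your own. Each camera call takes 0.05 s, during which the arm holds its last target. There are 200 camera calls.

## Working session

There is one attempt and no reset: what is moved stays moved. The work goes in short steps, Python scripts to look and compute and a tool call to move; the robot and the scene stay as the last step left them, time stands still between calls to the robot, and variables do not carry over. Pictures are saved under pics/ and viewed, about 12 in all and at most 16, crops included, and the job is handed in when it is done.

Besides the shell and the picture viewer there is one more tool, called after "Call:" as name(argument=value, ...), one argument or row to a line, values as JSON. apply_moves: Moves the arm, as the interface text tells. Its arguments: {"type":"object","properties":{"commands":{"type":"array","items":{"type":"array","items":{"type":"number"}}}},"required":["commands"]}

```bash
ls; mkdir -p pics; cat > h.py <<'E'
from cell import env, optics
import numpy as np, cv2
from scipy.spatial.transform import Rotation as R
def snap(n,f):
    s=env.state(); c=optics.read_camera(n); cv2.imwrite('pics/'+f+'.png',c['color'][:,:,::-1])
    return s,c
def pose(s): return np.array(s['eef_pos']),R.from_euler('xyz',s['tcp_rot']).as_matrix()
def cam(s,c):
    if 'T_tool_cam' in c:
        p,r=pose(s); T=np.array(c['T_tool_cam']); return p+r@T[:3,3], r@T[:3,:3]
    return np.array(c['eye']),np.array(c['rotation'])
def ray(s,c,u,v):
    e,r=cam(s,c); d=r@np.array([(u-c['cx'])/c['fx'],-(v-c['cy'])/c['fy'],-1.]); return e,d
def plane(s,c,u,v,z):
    e,d=ray(s,c,u,v); return e+d*(z-e[2])/d[2]
def proj(s,c,P):
    e,r=cam(s,c); q=r.T@(np.array(P)-e); return c['cx']+c['fx']*q[0]/-q[2], c['cy']+c['fy']*q[1]/q[2]
E
python3 - <<'E'
from h import *
for n in ['top','scene','wrist']:
    s,c=snap(n,n+'0'); print(n,{k:np.round(v,3).tolist() for k,v in c.items() if k!='color'})
print(s)
a=cv2.imread('pics/top0.png');b=cv2.imread('pics/wrist0.png')
E
```

```text
pics
top {'fx': 484.788, 'fy': 484.788, 'cx': 257.149, 'cy': 184.08, 'eye': [221.424, 53.725, 1477.87], 'rotation': [0.24, -0.004, -1.577]}
scene {'fx': 416.035, 'fy': 416.035, 'cx': 258.646, 'cy': 190.668, 'eye': [1144.365, 64.091, 1088.27], 'rotation': [0.534, -0.002, 1.599]}
wrist {'fx': 326.762, 'fy': 326.762, 'cx': 259.449, 'cy': 189.348, 'T_tool_cam': [[0.0, 0.963, 0.269, 75.083], [1.0, -0.0, -0.0, 0.696], [-0.0, 0.269, -0.963, 20.068], [0.0, 0.0, 0.0, 1.0]]}
{'t': 0.1, 'joints': array([-1.38560491e+00,  4.91483568e-01,  1.55941008e+00, -2.21674755e-06,
        1.09172112e+00, -1.05647407e-01]), 'qvel': array([ 1.36670165e-03, -1.38272473e-03, -9.84170534e-04, -3.36120912e-04,
       -5.46999417e-05, -6.54906185e-04]), 'tau': array([ 2.50363060e-03, -6.13624549e+01, -2.58605897e+01,  6.94141374e-02,
        4.70198644e-02, -5.06965682e-05]), 'eef_pos': array([ 179.20859248, -598.71647463,  404.22242372]), 'tcp_rot': array([-3.14057603e+00, -1.05827625e-04,  2.90839797e-01]), 'ft_force': array([ 0.51691789,  0.22947135, -0.03082864]), 'moment': array([-0.02335685, -0.02681572, -0.02900896]), 'opening': 1.002407659976755}
```

View pics/top0.png

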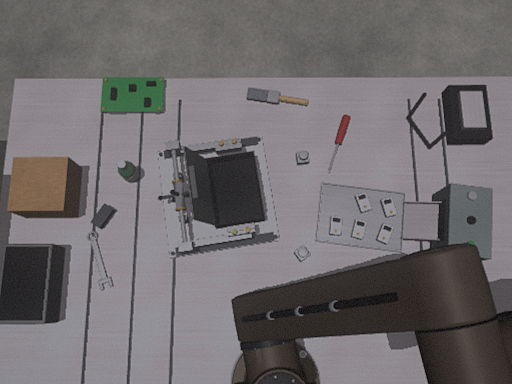

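View pics/scene0.png

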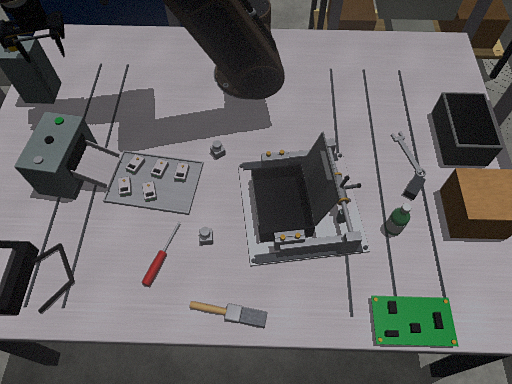

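View pics/wrist0.png

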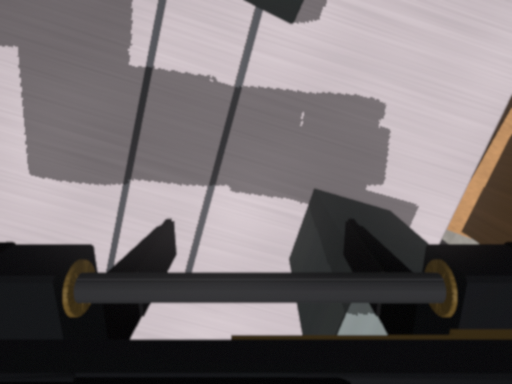

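```bash
sed -i "s/return np.array(c\['eye'\]),np.array(c\['rotation'\])/return np.array(c['eye']),R.from_euler('xyz',c['rotation']).as_matrix()/" h.py
python3 - <<'E'
from h import *
s,c=snap('top','top1'); im=c['color'][:,:,::-1]
a=cv2.resize(im[130:262,150:284],None,fx=4,fy=4,interpolation=cv2.INTER_CUBIC)
b=cv2.resize(im[178:258,312:412],None,fx=2.6,fy=2.6,interpolation=cv2.INTER_CUBIC)
o=np.zeros((max(a.shape[0],b.shape[0]),a.shape[1]+b.shape[1],3),np.uint8);o[:a.shape[0],:a.shape[1]]=a;o[:b.shape[0],a.shape[1]:]=b
cv2.imwrite('pics/c1.png',o);print(o.shape)
h=cv2.cvtColor(c['color'],cv2.COLOR_RGB2GRAY)
m=(h>195).astype(np.uint8); m[:185]=0;m[250:]=0;m[:,:320]=0;m[:,403:]=0
n,l,st,ce=cv2.connectedComponentsWithStats(m)
for i in range(1,n):
    if st[i,4]>20:
        p=np.argwhere(l==i)[:,::-1].astype(np.float32); print(st[i],cv2.minAreaRect(p),np.round(plane(s,c,*ce[i],24)))
E
```

```text
(528, 796, 3)
```

View pics/c1.png

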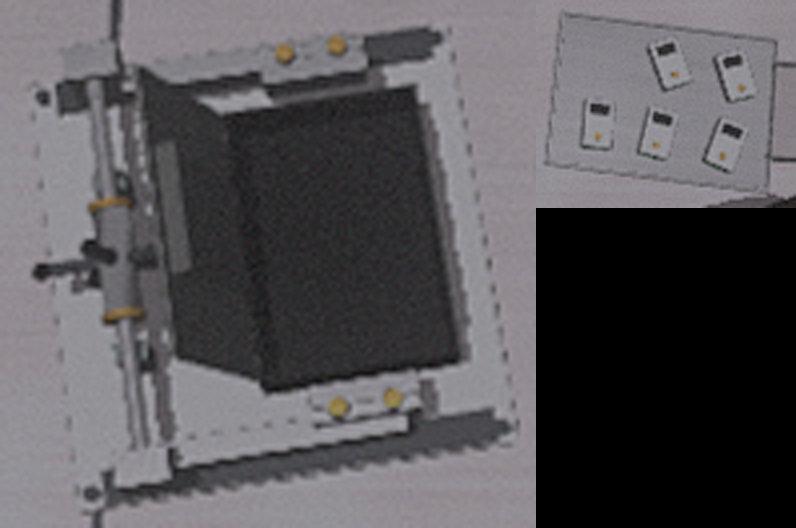

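```bash
python3 - <<'E'
from h import *
s,c=snap('top','top2')
print('tray',[np.round(plane(s,c,u,v,10)[:2]).tolist() for u,v in [(322,182.6),(404.7,193.4),(401.6,251.8),(315.5,240.7)]])
W=np.array([plane(s,c,u,v,8)[:2] for u,v in [(262,137),(278.8,240),(158.8,151.3),(170,256.3)]]);print('plate',W.round())
L=np.array([(170,-110),(-170,-110),(170,225),(-170,225)],float)
lm,wm=L.mean(0),W.mean(0);a=(L-lm);b=(W-wm)
th=np.arctan2((a[:,0]*b[:,1]-a[:,1]*b[:,0]).sum(),(a*b).sum());r=np.array([[np.cos(th),-np.sin(th)],[np.sin(th),np.cos(th)]])
o=wm-r@lm;print('case o',o,'th',np.degrees(th),'res',((L@r.T+o)-W).round(1).tolist())
h=cv2.cvtColor(c['color'],cv2.COLOR_RGB2GRAY).astype(float)
t=np.median(h[195:245,325:395]);print(t,np.percentile(h[195:245,325:395],[5,90,97,99.5]))
B=cv2.GaussianBlur(h,(0,0),.8);m=(B>t+25).astype(np.uint8); m[:188]=0;m[250:]=0;m[:,:322]=0;m[:,400:]=0
m=cv2.morphologyEx(m,cv2.MORPH_CLOSE,np.ones((5,5)))
n,l,st,ce=cv2.connectedComponentsWithStats(m)
for i in range(1,n):
    if st[i,4]>40:
        p=np.argwhere(l==i)[:,::-1]; q=np.array([plane(s,c,u,v,24)[:2] for u,v in p]).astype(np.float32)
        (x,y),wh,an=cv2.minAreaRect(q); an=an if wh[0]>wh[1] else an+90
        print(st[i,4],round(x),round(y),np.round(wh),round(an%180))
E
```

```text
tray [[584.0, -156.0], [548.0, -412.0], [367.0, -389.0], [402.0, -130.0]]
plate [[735.  30.]
 [405. -19.]
 [689. 357.]
 [358. 310.]]
case o [554.99618384 112.50504445] th 8.183488908875441 res [[3.7, -1.7], [-2.8, -1.9], [2.3, 2.2], [-3.2, 1.4]]
134.0 [ 80. 148. 153. 157.]
```

Call:
apply_moves(
  commands=[
    [0,0,0,0.033,-0.019,0,0.095],
    [0,0,0,0.033,-0.019,0,0.095],
    [0,0,0,0.033,-0.019,0,0.095],
    [0,0,0,0.033,-0.019,0,0.095],
    [0,0,0,0.033,-0.019,0,0.095],
  ],
)

```text
t: 0.67
eef_pos: [310.9, -459.0, 404.7]
tcp_rot: [3.142, -0.0, 0.29]
ft_force: [0.8, -0.7, -0.4]
opening: 0.999
```

Call:
apply_moves(
  commands=[
    [0,0,0,0.033,-0.019,0,0.095],
    [0,0,0,0.033,-0.019,0,0.095],
    [0,0,0,0.033,-0.019,0,0.095],
    [0,0,0,0.033,-0.019,0,0.095],
    [0,0,0,0.033,-0.019,0,0.095],
  ],
)

```text
t: 1.08
eef_pos: [441.9, -320.5, 404.8]
tcp_rot: [3.141, -0.0, 0.291]
ft_force: [0.6, -1.5, 0.1]
opening: 0.997
```

Call:
apply_moves(
  commands=[
    [0,0,0,0.033,-0.019,0,0.095],
    [0,0,0,0.033,-0.019,0,0.095],
    [0,0,6,0,0,0,0.095],
    [0,0,6,0,0,0,0.095],
    [0,0,6,0,0,0,0.095],
  ],
)

```text
t: 1.5
eef_pos: [493.8, -265.9, 404.6]
tcp_rot: [-3.142, 0.0, -0.027]
ft_force: [-0.2, -0.0, -0.2]
opening: 1.0
```

Call:
apply_moves(
  commands=[
    [0,0,6,0,0,0,0.06],
    [0,0,0,0,0,0,0.06],
    [0,0,0,0,0,0,0.06],
  ],
)

```text
t: 1.75
eef_pos: [493.2, -266.8, 404.7]
tcp_rot: [-3.142, 0.0, -0.125]
ft_force: [-1.1, 0.2, 0.7]
opening: 0.845
```

```bash
python3 - <<'E'
from h import *
s,c=snap('wrist','w1');print(s['eef_pos'],s['tcp_rot'],s['joints'],s['opening'])
E
```

```text
[ 493.20819471 -266.78050975  404.69266361] [-3.14158381e+00  1.11112790e-04 -1.24866954e-01] [-6.13625981e-01  3.99776812e-01  1.71858982e+00 -5.19598134e-05
  1.02332828e+00  1.08206435e+00] 0.8454733011567649
```

View pics/w1.png

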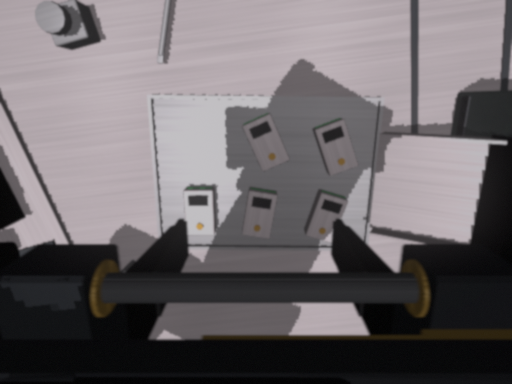

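```bash
cat > mods.py <<'E'
from h import *
def find(s,c,box=None,pr=True):
    "orange dot + black connector + module outline per module, world mm at z=24"
    im=c['color']; hsv=cv2.cvtColor(im,cv2.COLOR_RGB2HSV)
    o=((hsv[...,0]>8)&(hsv[...,0]<28)&(hsv[...,1]>90)&(hsv[...,2]>70)).astype(np.uint8); o[242:]=0
    n,l,st,ce=cv2.connectedComponentsWithStats(o); out=[]
    for i in range(1,n):
        if not 8<st[i,4]<400: continue
        d=plane(s,c,*ce[i],24)
        out.append(((ce[i]).round(1).tolist(),d[:2].round(1).tolist(),int(st[i,4])))
    return out
E
python3 - <<'E'
from mods import *
import pickle
s=env.state();c=optics.read_camera('wrist')
for x in find(s,c):print(x)
for q in [[(245,123),(272,115),(287,161),(261,169)],[(315,127),(344,119),(356,166),(329,174)],[(185,191),(213,191),(213,234),(186,235)],[(251,193),(276,194),(270,237),(244,234)],[(319,194),(345,202),(331,238),(308,232)]]:
    w=np.array([plane(s,c,u,v,24)[:2] for u,v in q]); a=(w[0]+w[1]-w[2]-w[3])/2;b=(w[1]-w[0]+w[2]-w[3])/2
    print(w.mean(0).round(1),'L',np.hypot(*a).round(),'W',np.hypot(*b).round(),'yaw',np.degrees(np.arctan2(a[1],a[0])).round(1))
E
```

```text
([271.5, 156.1], [504.3, -282.8], 27)
([340.8, 161.3], [488.9, -359.1], 28)
([199.1, 226.0], [432.0, -188.3], 22)
([256.5, 227.7], [421.4, -255.4], 22)
([321.9, 230.4], [408.4, -332.1], 21)
[ 520.1 -278.9] L 53.0 W 30.0 yaw 11.8
[ 505.6 -354.8] L 55.0 W 32.0 yaw 11.6
[ 447.9 -191.3] L 54.0 W 32.0 yaw -9.3
[ 436.9 -261.7] L 53.0 W 30.0 yaw -15.4
[ 425.  -337.7] L 48.0 W 30.0 yaw -21.9
```

```bash
cat >> h.py <<'E'
def go(x,y,z,yaw,p=None,yw=None):
    "tool-axis shift (mm) in the present yaw, then tool-z turn (deg)"
    if p is None:
        s=env.state(); p,r=pose(s); yw=np.degrees(s['tcp_rot'][2])
    a=np.radians(yw); d=np.array([x,y,z])-p
    print('shift',np.round([np.cos(a)*d[0]+np.sin(a)*d[1],np.sin(a)*d[0]-np.cos(a)*d[1],-d[2]],1),'turn',round((yw-yaw+180)%360-180,1))
    return np.array([x,y,z]),yaw
O=np.array([555.,112.5]);TH=8.2
def case(x,y):
    a=np.radians(TH); return O+np.array([np.cos(a)*x-np.sin(a)*y,np.sin(a)*x+np.cos(a)*y])
E
python3 - <<'E'
from h import *
p=go(447.9,-191.3,404.7,-10); p=go(447.9,-191.3,199,-10,*p);p=go(447.9,-191.3,320,-10,*p);p=go(*case(-62,-36),320,98.2,*p)
E
```

```text
shift [-54.3 -69.3  -0. ] turn 2.8
shift [  0.   -0.  205.7] turn 0
shift [   0.   -0. -121.] turn 0
shift [   5.1 -264.2   -0. ] turn -108.2
```

Call:
apply_moves(
  commands=[
    [0,0,2.8,-0.027,-0.0345,0,0.06],
    [0,0,0,-0.027,-0.0345,0,0.06],
    [0,0,0,0,0,0.04,0.06],
    [0,0,0,0,0,0.04,0.06],
    [0,0,0,0,0,0.04,0.06],
  ],
)

```text
t: 2.27
eef_pos: [452.1, -193.6, 284.7]
tcp_rot: [3.14, -0.004, -0.174]
ft_force: [1.2, -1.1, -0.2]
opening: 0.632
```

Call:
apply_moves(
  commands=[
    [0,0,0,0,0,0.035,0.06],
    [0,0,0,0,0,0,0.06],
    [0,0,0,0,0,0.03,0.06],
    [0,0,0,0,0,0.02,0.06],
    [0,0,0,0,0,0,0.06],
  ],
)

```text
t: 2.68
eef_pos: [452.4, -194.3, 198.5]
tcp_rot: [-3.141, 0.003, -0.176]
ft_force: [-1.2, 0.3, -0.3]
opening: 0.633
```

Call:
apply_moves(
  commands=[
    [0,0,0,0,0,0,0.0],
    [0,0,0,0,0,0,0.0],
    [0,0,0,0,0,0,0.0],
    [0,0,0,0,0,0,0.0],
    [0,0,0,0,0,0,0.0],
  ],
)

```text
t: 3.1
eef_pos: [452.6, -194.2, 200.9]
tcp_rot: [3.141, -0.002, -0.177]
ft_force: [-0.4, 0.9, 12.7]
opening: 0.357
```

Call:
apply_moves(
  commands=[
    [0,0,0,0,0,0,0.0],
    [0,0,0,0,0,-0.02,0.0],
    [0,0,0,0,0,-0.03,0.0],
    [0,0,0,0,0,-0.035,0.0],
    [0,0,0,0,0,-0.035,0.0],
  ],
)

```text
t: 3.52
eef_pos: [452.1, -194.0, 321.3]
tcp_rot: [-3.141, 0.001, -0.177]
ft_force: [0.5, -1.0, -1.2]
opening: 0.355
```

Call:
apply_moves(
  commands=[
    [0,0,0,0,-0.038,0,0.0],
    [0,0,0,0,-0.038,0,0.0],
    [0,0,0,0,-0.038,0,0.0],
    [0,0,0,0,-0.038,0,0.0],
    [0,0,0,0,-0.038,0,0.0],
  ],
)

```text
t: 3.93
eef_pos: [485.7, -5.4, 320.3]
tcp_rot: [3.141, -0.001, -0.177]
ft_force: [1.3, -0.3, -0.4]
opening: 0.354
```

Call:
apply_moves(
  commands=[
    [0,0,0,0,-0.038,0,0.0],
    [0,0,0,0,-0.038,0,0.0],
    [0,0,-6.8,0,0,0,0.0],
    [0,0,-6.8,0,0,0,0.0],
    [0,0,-6.8,0,0,0,0.0],
  ],
)

```text
t: 4.35
eef_pos: [499.0, 68.6, 320.0]
tcp_rot: [3.141, -0.0, 0.187]
ft_force: [-0.1, -0.3, -1.6]
opening: 0.357
```

Call:
apply_moves(
  commands=[
    [0,0,-6.8,0,0,0,0.0],
    [0,0,-6.8,0,0,0,0.0],
    [0,0,-6.8,0,0,0,0.0],
    [0,0,-6.8,0,0,0,0.0],
    [0,0,-6.8,0,0,0,0.0],
  ],
)

```text
t: 4.77
eef_pos: [499.1, 67.7, 320.1]
tcp_rot: [3.141, 0.0, 0.779]
ft_force: [0.4, -1.0, -0.3]
opening: 0.353
```

Call:
apply_moves(
  commands=[
    [0,0,-6.8,0,0,0,0.0],
    [0,0,-6.8,0,0,0,0.0],
    [0,0,-6.8,0,0,0,0.0],
    [0,0,-6.8,0,0,0,0.0],
    [0,0,-6.8,0,0,0,0.0],
  ],
)

```text
t: 5.18
eef_pos: [499.1, 67.7, 320.1]
tcp_rot: [3.141, 0.0, 1.372]
ft_force: [0.0, 0.5, -0.7]
opening: 0.352
```

Call:
apply_moves(
  commands=[
    [0,0,-6.8,0,0,0,0.0],
    [0,0,-6.8,0,0,0,0.0],
    [0,0,-6.1,0,0,0,0.0],
    [0,0,0,0,0,0,0.0],
  ],
)

```text
t: 5.52
eef_pos: [499.1, 67.7, 320.1]
tcp_rot: [3.141, 0.0, 1.715]
ft_force: [-0.3, 0.9, -1.2]
opening: 0.353
```

```bash
python3 - <<'E'
from h import *
s,c=snap('wrist','w2');print(s['eef_pos'],s['tcp_rot'],s['joints'],s['opening'])
go(*case(-62,-36),218,98.2)
for P in [(100,70,66),(-100,70,66),(100,-70,66),(-100,-70,66)]: print(P,np.round(proj(s,c,[*case(*P[:2]),P[2]])))
E
```

```text
[499.07699166  67.67949925 320.05711134] [3.14147155e+00 1.66446084e-04 1.71466559e+00] [ 3.58894261e-03  4.34264445e-01  1.94578103e+00 -2.14336268e-04
  7.61404011e-01 -1.40125195e-01] 0.3533919350065065
shift [  0.4  -0.3 102. ] turn -0.3
(100, 70, 66) [504.  49.]
(-100, 70, 66) [203.  49.]
(100, -70, 66) [468. 243.]
(-100, -70, 66) [211. 243.]
```

View pics/w2.png

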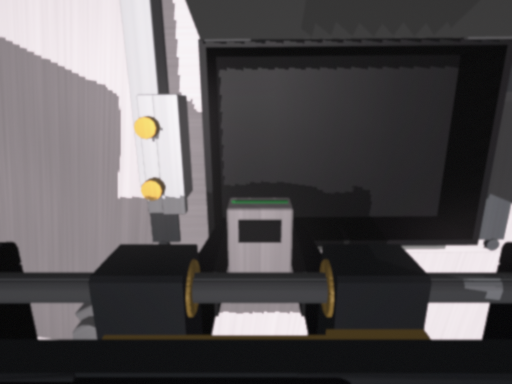

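Call:
apply_moves(
  commands=[
    [0,0,0,0.007,0,0.04,0.0],
    [0,0,0,0,0,0.03,0.0],
    [0,0,0,0,0,0.025,0.0],
    [0,0,0,0,0,0.012,0.0],
    [0,0,0,0,0,0,0.0],
  ],
)

```text
t: 5.98
eef_pos: [498.0, 74.6, 210.7]
tcp_rot: [-3.138, -0.0, 1.706]
ft_force: [0.3, 0.2, -0.5]
opening: 0.357
```

Call:
apply_moves(
  commands=[
    [0,0,0,0,0,0,0.05],
    [0,0,0,0,0,0,0.05],
    [0,0,0,0,0,0,0.05],
    [0,0,0,0,0,-0.02,0.05],
    [0,0,0,0,0,-0.03,0.05],
  ],
)

```text
t: 6.4
eef_pos: [498.0, 74.6, 262.3]
tcp_rot: [-3.139, -0.0, 1.709]
ft_force: [-0.0, -0.5, 0.4]
opening: 0.521
```

Call:
apply_moves(
  commands=[
    [0,0,0,0,0,-0.04,0.05],
    [0,0,0,0,0,-0.03,0.06],
    [0,0,0,0,0,0,0.06],
  ],
)

```text
t: 6.65
eef_pos: [498.7, 74.7, 338.9]
tcp_rot: [3.132, 0.001, 1.709]
ft_force: [0.7, -0.0, 0.9]
opening: 0.606
```

```bash
python3 - <<'E'
from h import *
p=go(436.9,-261.7,325,-17); p=go(436.9,-261.7,199,-17,*p);p=go(436.9,-261.7,320,-17,*p);p=go(*case(0,-34),320,98.2,*p)
E
```

```text
shift [-324.7 -107.5   13.9] turn 114.9
shift [  0.  -0. 126.] turn 0
shift [   0.   -0. -121.] turn 0
shift [  18.  -361.6   -0. ] turn -115.2
```

Call:
apply_moves(
  commands=[
    [0,0,0,-0.036,-0.012,0,0.06],
    [0,0,0,-0.036,-0.012,0,0.06],
    [0,0,0,-0.036,-0.012,0,0.06],
    [0,0,0,-0.036,-0.012,0,0.06],
    [0,0,0,-0.036,-0.012,0,0.06],
  ],
)

```text
t: 7.07
eef_pos: [462.9, -113.4, 333.2]
tcp_rot: [3.141, 0.001, 1.709]
ft_force: [1.1, -0.8, 0.7]
opening: 0.632
```

Call:
apply_moves(
  commands=[
    [0,0,0,-0.036,-0.012,0,0.06],
    [0,0,0,-0.036,-0.012,0,0.06],
    [0,0,0,-0.036,-0.012,0,0.06],
    [0,0,0,-0.036,-0.012,0,0.06],
    [0,0,6.8,0,0,0,0.06],
  ],
)

```text
t: 7.48
eef_pos: [435.1, -266.2, 333.2]
tcp_rot: [3.14, 0.002, 1.592]
ft_force: [-1.0, 1.1, -0.9]
opening: 0.633
```

Call:
apply_moves(
  commands=[
    [0,0,6.8,0,0,0,0.06],
    [0,0,6.8,0,0,0,0.06],
    [0,0,6.8,0,0,0,0.06],
    [0,0,6.8,0,0,0,0.06],
    [0,0,6.8,0,0,0,0.06],
  ],
)

```text
t: 7.9
eef_pos: [436.0, -261.1, 333.1]
tcp_rot: [3.141, 0.0, 0.991]
ft_force: [0.1, 0.4, 0.1]
opening: 0.634
```

Call:
apply_moves(
  commands=[
    [0,0,6.8,0,0,0,0.06],
    [0,0,6.8,0,0,0,0.06],
    [0,0,6.8,0,0,0,0.06],
    [0,0,6.8,0,0,0,0.06],
    [0,0,6.8,0,0,0,0.06],
  ],
)

```text
t: 8.32
eef_pos: [436.0, -261.1, 333.1]
tcp_rot: [3.141, -0.0, 0.398]
ft_force: [-0.6, -0.7, -1.0]
opening: 0.633
```

Call:
apply_moves(
  commands=[
    [0,0,6.8,0,0,0,0.06],
    [0,0,6.8,0,0,0,0.06],
    [0,0,6.8,0,0,0,0.06],
    [0,0,6.8,0,0,0,0.06],
    [0,0,6.2,0,0,0,0.06],
  ],
)

```text
t: 8.73
eef_pos: [436.0, -261.1, 333.1]
tcp_rot: [3.141, -0.001, -0.186]
ft_force: [0.6, 0.3, -0.9]
opening: 0.634
```

Call:
apply_moves(
  commands=[
    [0,0,0,0,0,-0.03,0.06],
    [0,0,0,0,0,-0.03,0.06],
    [0,0,0,0,0,0,0.06],
  ],
)

```text
t: 8.98
eef_pos: [436.5, -261.3, 397.6]
tcp_rot: [3.138, -0.007, -0.179]
ft_force: [0.8, -0.5, 1.2]
opening: 0.634
```

```bash
python3 - <<'E'
from mods import *
s,c=snap('wrist','w3');print(s['eef_pos'],s['tcp_rot'])
for x in find(s,c):print(x)
go(436.9,-261.7,199,-17)
for q in [(520.1,-278.9),(505.6,-354.8),(436.9,-261.7),(425,-337.7)]: print(q,np.round(proj(s,c,[*q,24])))
E
```

```text
[ 436.46859946 -261.31993976  397.59768227] [ 3.13794837 -0.00677306 -0.17934189]
([265.8, 105.3], [504.3, -282.8], 30)
([339.6, 106.5], [489.3, -358.9], 31)
([254.5, 185.0], [421.5, -255.4], 26)
([323.6, 184.3], [408.5, -331.6], 27)
shift [  0.8   0.5 196.4] turn 6.7
(520.1, -278.9) [259.  91.]
(505.6, -354.8) [334.  91.]
(436.9, -261.7) [258. 171.]
(425, -337.7) [327. 169.]
```

Call:
apply_moves(
  commands=[
    [0,0,6.7,0,0,0,0.06],
    [0,0,0,0,0,0.04,0.06],
    [0,0,0,0,0,0.04,0.06],
    [0,0,0,0,0,0.04,0.06],
    [0,0,0,0,0,0.035,0.06],
  ],
)

```text
t: 9.45
eef_pos: [435.5, -260.7, 235.5]
tcp_rot: [-3.142, 0.0, -0.296]
ft_force: [-0.1, -0.7, -0.7]
opening: 0.631
```

Call:
apply_moves(
  commands=[
    [0,0,0,0,0,0.025,0.06],
    [0,0,0,0,0,0.016,0.06],
    [0,0,0,0,0,0,0.0],
    [0,0,0,0,0,0,0.0],
    [0,0,0,0,0,0,0.0],
  ],
)

```text
t: 9.87
eef_pos: [435.9, -261.0, 196.2]
tcp_rot: [-3.141, 0.001, -0.296]
ft_force: [0.0, -0.2, -0.3]
opening: 0.478
```

Call:
apply_moves(
  commands=[
    [0,0,0,0,0,0,0.0],
    [0,0,0,0,0,0,0.0],
    [0,0,0,0,0,0,0.0],
    [0,0,0,0,0,-0.02,0.0],
    [0,0,0,0,0,-0.03,0.0],
  ],
)

```text
t: 10.28
eef_pos: [435.8, -261.0, 245.4]
tcp_rot: [-3.14, 0.004, -0.296]
ft_force: [-0.8, 0.4, -0.2]
opening: 0.356
```

Call:
apply_moves(
  commands=[
    [0,0,0,0,0,-0.04,0.0],
    [0,0,0,0,0,-0.03,0.0],
    [0,0,0,0.0018,-0.036,0,0.0],
    [0,0,0,0.0018,-0.036,0,0.0],
    [0,0,0,0.0018,-0.036,0,0.0],
  ],
)

```text
t: 10.7
eef_pos: [472.7, -158.5, 317.5]
tcp_rot: [3.141, -0.002, -0.298]
ft_force: [1.6, -1.0, -1.8]
opening: 0.354
```

Call:
apply_moves(
  commands=[
    [0,0,0,0.0018,-0.036,0,0.0],
    [0,0,0,0.0018,-0.036,0,0.0],
    [0,0,0,0.0018,-0.036,0,0.0],
    [0,0,0,0.0018,-0.036,0,0.0],
    [0,0,0,0.0018,-0.036,0,0.0],
  ],
)

```text
t: 11.12
eef_pos: [534.0, 11.9, 316.8]
tcp_rot: [3.141, -0.0, -0.296]
ft_force: [0.7, -1.2, -1.5]
opening: 0.355
```

Call:
apply_moves(
  commands=[
    [0,0,0,0.0018,-0.036,0,0.0],
    [0,0,0,0.0018,-0.036,0,0.0],
    [0,0,-6.8,0,0,0,0.0],
    [0,0,-6.8,0,0,0,0.0],
    [0,0,-6.8,0,0,0,0.0],
  ],
)

```text
t: 11.53
eef_pos: [558.2, 78.8, 316.5]
tcp_rot: [3.141, 0.0, 0.068]
ft_force: [1.0, 0.5, -1.0]
opening: 0.355
```

Call:
apply_moves(
  commands=[
    [0,0,-6.8,0,0,0,0.0],
    [0,0,-6.8,0,0,0,0.0],
    [0,0,-6.8,0,0,0,0.0],
    [0,0,-6.8,0,0,0,0.0],
    [0,0,-6.8,0,0,0,0.0],
  ],
)

```text
t: 11.95
eef_pos: [558.2, 78.0, 316.6]
tcp_rot: [-3.142, 0.0, 0.66]
ft_force: [-0.4, -0.1, -1.2]
opening: 0.354
```

Call:
apply_moves(
  commands=[
    [0,0,-6.8,0,0,0,0.0],
    [0,0,-6.8,0,0,0,0.0],
    [0,0,-6.8,0,0,0,0.0],
    [0,0,-6.8,0,0,0,0.0],
    [0,0,-6.8,0,0,0,0.0],
  ],
)

```text
t: 12.37
eef_pos: [558.1, 77.9, 316.6]
tcp_rot: [-3.141, 0.0, 1.253]
ft_force: [-0.4, 0.1, -1.0]
opening: 0.354
```

Call:
apply_moves(
  commands=[
    [0,0,-6.8,0,0,0,0.0],
    [0,0,-6.8,0,0,0,0.0],
    [0,0,-6.8,0,0,0,0.0],
    [0,0,-6.6,0,0,0,0.0],
    [0,0,0,0,0,0,0.0],
  ],
)

```text
t: 12.78
eef_pos: [558.2, 77.9, 316.6]
tcp_rot: [-3.141, 0.0, 1.724]
ft_force: [0.9, -0.1, -1.8]
opening: 0.355
```

```bash
python3 - <<'E'
from h import *
go(*case(0,-34),213,98.2)
E
```

```text
shift [  0.7   1.8 103.6] turn 0.6
```

Call:
apply_moves(
  commands=[
    [0,0,0.6,0.0007,0.0018,0.03,0.0],
    [0,0,0,0,0,0.03,0.0],
    [0,0,0,0,0,0.03,0.0],
    [0,0,0,0,0,0.019,0.0],
    [0,0,0,0,0,0,0.0],
  ],
)

```text
t: 13.2
eef_pos: [559.7, 78.8, 204.9]
tcp_rot: [-3.139, -0.0, 1.704]
ft_force: [-1.2, -1.1, -2.0]
opening: 0.355
```

Call:
apply_moves(
  commands=[
    [0,0,0,0,0,0,0.05],
    [0,0,0,0,0,0,0.05],
    [0,0,0,0,0,0,0.05],
    [0,0,0,0,0,-0.02,0.05],
    [0,0,0,0,0,-0.03,0.05],
  ],
)

```text
t: 13.62
eef_pos: [559.6, 78.8, 256.9]
tcp_rot: [-3.138, -0.0, 1.707]
ft_force: [1.2, 1.2, -0.0]
opening: 0.522
```

Call:
apply_moves(
  commands=[
    [0,0,0,0,0,-0.04,0.05],
    [0,0,0,0,0,-0.03,0.06],
    [0,0,0,-0.035,-0.009,0,0.06],
    [0,0,0,-0.035,-0.009,0,0.06],
    [0,0,0,-0.035,-0.009,0,0.06],
  ],
)

```text
t: 14.03
eef_pos: [547.0, -29.5, 329.3]
tcp_rot: [3.139, 0.001, 1.709]
ft_force: [1.0, 0.3, 0.3]
opening: 0.628
```

Call:
apply_moves(
  commands=[
    [0,0,0,-0.035,-0.009,0,0.06],
    [0,0,0,-0.035,-0.009,0,0.06],
    [0,0,0,-0.035,-0.009,0,0.06],
    [0,0,0,-0.035,-0.009,0,0.06],
    [0,0,0,-0.035,-0.009,0,0.06],
  ],
)

```text
t: 14.45
eef_pos: [526.3, -210.0, 328.7]
tcp_rot: [3.14, 0.001, 1.707]
ft_force: [0.7, -0.5, 0.6]
opening: 0.629
```

Call:
apply_moves(
  commands=[
    [0,0,0,-0.035,-0.009,0,0.06],
    [0,0,0,-0.035,-0.009,0,0.06],
    [0,0,6.8,0,0,0,0.06],
    [0,0,6.8,0,0,0,0.06],
    [0,0,6.8,0,0,0,0.06],
  ],
)

```text
t: 14.87
eef_pos: [518.2, -280.9, 328.4]
tcp_rot: [3.141, 0.0, 1.344]
ft_force: [-0.3, -1.0, 0.5]
opening: 0.631
```

Call:
apply_moves(
  commands=[
    [0,0,6.8,0,0,0,0.06],
    [0,0,6.8,0,0,0,0.06],
    [0,0,6.8,0,0,0,0.06],
    [0,0,6.8,0,0,0,0.06],
    [0,0,6.8,0,0,0,0.06],
  ],
)

```text
t: 15.28
eef_pos: [518.6, -280.0, 328.6]
tcp_rot: [3.14, -0.0, 0.752]
ft_force: [0.8, 0.3, 0.7]
opening: 0.632
```

Call:
apply_moves(
  commands=[
    [0,0,6.8,0,0,0,0.06],
    [0,0,6.8,0,0,0,0.06],
    [0,0,6.8,0,0,0,0.06],
    [0,0,6.8,0,0,0,0.06],
    [0,0,3.6,0,0,-0.04,0.06],
  ],
)

```text
t: 15.7
eef_pos: [517.9, -279.7, 363.0]
tcp_rot: [-3.135, 0.007, 0.213]
ft_force: [-0.5, 0.1, -0.4]
opening: 0.63
```

Call:
apply_moves(
  commands=[
    [0,0,0,0,0,0,0.06],
  ],
)

```text
t: 15.78
eef_pos: [519.2, -280.4, 373.4]
tcp_rot: [3.136, -0.005, 0.216]
ft_force: [0.2, -0.7, 1.1]
opening: 0.632
```

```bash
python3 - <<'E'
from mods import *
s,c=snap('wrist','w4');print(s['eef_pos'],s['tcp_rot'])
for x in find(s,c):print(x)
p=go(520.1,-278.9,198,13);p=(np.array([520.1,-278.9,318]),13);go(*case(62,-34),318,98.2,*p)
E
```

```text
[ 519.16385785 -280.37712654  373.43940127] [ 3.13597331 -0.00515963  0.21606748]
([256.3, 189.3], [504.3, -283.1], 31)
([322.7, 217.1], [489.3, -359.2], 27)
shift [  1.5  -1.  173.4] turn -0.4
shift [ 181.  -334.4   -0. ] turn -85.2
```

Call:
apply_moves(
  commands=[
    [0,0,0,0.001,-0.001,0.04,0.06],
    [0,0,0,0,0,0.04,0.06],
    [0,0,0,0,0,0.04,0.06],
    [0,0,0,0,0,0.032,0.06],
    [0,0,0,0,0,0.018,0.06],
  ],
)

```text
t: 16.25
eef_pos: [518.6, -278.4, 194.4]
tcp_rot: [-3.139, 0.002, 0.221]
ft_force: [-0.6, 0.9, 7.5]
opening: 0.632
```

Call:
apply_moves(
  commands=[
    [0,0,0,0,0,0,0.06],
    [0,0,0,0,0,0,0.0],
    [0,0,0,0,0,0,0.0],
    [0,0,0,0,0,0,0.0],
    [0,0,0,0,0,0,0.0],
  ],
)

```text
t: 16.67
eef_pos: [519.4, -278.9, 198.1]
tcp_rot: [3.141, -0.0, 0.221]
ft_force: [0.2, 0.0, -0.2]
opening: 0.41
```

Call:
apply_moves(
  commands=[
    [0,0,0,0,0,0,0.0],
    [0,0,0,0,0,0,0.0],
    [0,0,0,0,0,-0.02,0.0],
    [0,0,0,0,0,-0.03,0.0],
    [0,0,0,0,0,-0.04,0.0],
  ],
)

```text
t: 17.08
eef_pos: [519.0, -278.7, 286.7]
tcp_rot: [-3.138, 0.003, 0.221]
ft_force: [0.0, -1.2, -1.1]
opening: 0.36
```

Call:
apply_moves(
  commands=[
    [0,0,0,0,0,-0.03,0.0],
    [0,0,0,0.018,-0.0334,0,0.0],
    [0,0,0,0.018,-0.0334,0,0.0],
    [0,0,0,0.018,-0.0334,0,0.0],
    [0,0,0,0.018,-0.0334,0,0.0],
  ],
)

```text
t: 17.5
eef_pos: [560.4, -131.3, 318.0]
tcp_rot: [3.141, -0.0, 0.22]
ft_force: [0.7, -0.2, -0.7]
opening: 0.363
```

Call:
apply_moves(
  commands=[
    [0,0,0,0.018,-0.0334,0,0.0],
    [0,0,0,0.018,-0.0334,0,0.0],
    [0,0,0,0.018,-0.0334,0,0.0],
    [0,0,0,0.018,-0.0334,0,0.0],
    [0,0,0,0.018,-0.0334,0,0.0],
  ],
)

```text
t: 17.92
eef_pos: [611.7, 51.8, 317.7]
tcp_rot: [3.141, 0.0, 0.221]
ft_force: [1.4, -0.4, -2.4]
opening: 0.361
```

Call:
apply_moves(
  commands=[
    [0,0,0,0.018,-0.0334,0,0.0],
    [0,0,-6.8,0,0,0,0.0],
    [0,0,-6.8,0,0,0,0.0],
    [0,0,-6.8,0,0,0,0.0],
    [0,0,-6.8,0,0,0,0.0],
  ],
)

```text
t: 18.33
eef_pos: [621.7, 86.8, 317.5]
tcp_rot: [-3.141, 0.0, 0.702]
ft_force: [0.7, -0.2, -1.7]
opening: 0.36
```

Call:
apply_moves(
  commands=[
    [0,0,-6.8,0,0,0,0.0],
    [0,0,-6.8,0,0,0,0.0],
    [0,0,-6.8,0,0,0,0.0],
    [0,0,-6.8,0,0,0,0.0],
    [0,0,-6.8,0,0,0,0.0],
  ],
)

```text
t: 18.75
eef_pos: [621.8, 86.4, 317.6]
tcp_rot: [-3.141, 0.0, 1.295]
ft_force: [-0.4, -0.5, -2.0]
opening: 0.363
```

Call:
apply_moves(
  commands=[
    [0,0,-6.8,0,0,0,0.0],
    [0,0,-6.8,0,0,0,0.0],
    [0,0,-6.8,0,0,0,0.0],
    [0,0,-3.5,0,0,0,0.0],
    [0,0,0,0,0,0,0.0],
  ],
)

```text
t: 19.17
eef_pos: [621.8, 86.4, 317.6]
tcp_rot: [-3.141, 0.0, 1.709]
ft_force: [-0.8, -0.4, -1.4]
opening: 0.363
```

```bash
python3 - <<'E'
from h import *
p=go(*case(62,-34),213,98.2); p=(p[0]+[0,0,115],98.2); p=go(505.6,-354.8,328,13.5,*p)
E
```

```text
shift [  1.4  -0.4 104.6] turn -0.3
shift [-421.5 -177.5   -0. ] turn 84.7
```

Call:
apply_moves(
  commands=[
    [0,0,0,0.0015,0,0.03,0.0],
    [0,0,0,0,0,0.03,0.0],
    [0,0,0,0,0,0.025,0.0],
    [0,0,0,0,0,0.015,0.0],
    [0,0,0,0,0,0.004,0.0],
  ],
)

```text
t: 19.58
eef_pos: [621.1, 87.8, 210.9]
tcp_rot: [-3.137, -0.0, 1.704]
ft_force: [-1.0, 0.0, -1.4]
opening: 0.36
```

Call:
apply_moves(
  commands=[
    [0,0,0,0,0,0,0.05],
    [0,0,0,0,0,0,0.05],
    [0,0,0,0,0,0,0.05],
    [0,0,0,0,0,-0.02,0.05],
    [0,0,0,0,0,-0.03,0.05],
  ],
)

```text
t: 20.0
eef_pos: [621.3, 87.8, 263.4]
tcp_rot: [-3.139, -0.0, 1.706]
ft_force: [0.4, 0.3, 1.0]
opening: 0.525
```

Call:
apply_moves(
  commands=[
    [0,0,0,0,0,-0.04,0.05],
    [0,0,0,0,0,-0.03,0.06],
    [0,0,0,-0.035,-0.0148,0,0.06],
    [0,0,0,-0.035,-0.0148,0,0.06],
    [0,0,0,-0.035,-0.0148,0,0.06],
  ],
)

```text
t: 20.42
eef_pos: [591.1, -22.8, 335.9]
tcp_rot: [3.138, 0.001, 1.707]
ft_force: [0.2, -0.7, 0.3]
opening: 0.628
```

Call:
apply_moves(
  commands=[
    [0,0,0,-0.035,-0.0148,0,0.06],
    [0,0,0,-0.035,-0.0148,0,0.06],
    [0,0,0,-0.035,-0.0148,0,0.06],
    [0,0,0,-0.035,-0.0148,0,0.06],
    [0,0,0,-0.035,-0.0148,0,0.06],
  ],
)

```text
t: 20.83
eef_pos: [541.3, -207.1, 335.4]
tcp_rot: [3.139, 0.002, 1.706]
ft_force: [1.4, 0.4, -0.6]
opening: 0.632
```

Call:
apply_moves(
  commands=[
    [0,0,0,-0.035,-0.0148,0,0.06],
    [0,0,0,-0.035,-0.0148,0,0.06],
    [0,0,0,-0.035,-0.0148,0,0.06],
    [0,0,0,-0.035,-0.0148,0,0.06],
    [0,0,6.8,0,0,0,0.06],
  ],
)

```text
t: 21.25
eef_pos: [500.6, -357.6, 335.2]
tcp_rot: [3.139, 0.003, 1.588]
ft_force: [0.1, -0.1, -1.3]
opening: 0.633
```

Call:
apply_moves(
  commands=[
    [0,0,6.8,0,0,0,0.06],
    [0,0,6.8,0,0,0,0.06],
    [0,0,6.8,0,0,0,0.06],
    [0,0,6.8,0,0,0,0.06],
    [0,0,6.8,0,0,0,0.06],
  ],
)

```text
t: 21.67
eef_pos: [502.3, -352.2, 335.3]
tcp_rot: [3.139, 0.0, 0.988]
ft_force: [-0.8, -0.1, -0.8]
opening: 0.625
```

Call:
apply_moves(
  commands=[
    [0,0,6.8,0,0,0,0.06],
    [0,0,6.8,0,0,0,0.06],
    [0,0,6.8,0,0,0,0.06],
    [0,0,6.8,0,0,0,0.06],
    [0,0,6.8,0,0,0,0.06],
  ],
)

```text
t: 22.08
eef_pos: [502.3, -352.1, 335.3]
tcp_rot: [3.139, -0.001, 0.394]
ft_force: [0.2, 0.2, -0.6]
opening: 0.628
```

Call:
apply_moves(
  commands=[
    [0,0,6.8,0,0,0,0.06],
    [0,0,3.1,0,0,0,0.06],
    [0,0,0,0,0,-0.04,0.06],
    [0,0,0,0,0,0,0.06],
    [0,0,0,0,0,0,0.06],
  ],
)

```text
t: 22.5
eef_pos: [502.4, -352.1, 376.9]
tcp_rot: [3.137, -0.003, 0.228]
ft_force: [0.4, -0.0, 0.5]
opening: 0.633
```

```bash
python3 - <<'E'
from mods import *
s,c=snap('wrist','w5');print(s['eef_pos'],s['tcp_rot'])
for x in find(s,c):print(x)
p=go(505.6,-354.8,198,13);p=(np.array([505.6,-354.8,318]),13);go(*case(31,27),318,98.2,*p)
E
```

```text
[ 502.37681847 -352.13635523  376.90798584] [ 3.13692458 -0.00331862  0.22784857]
([260.5, 187.5], [488.8, -358.9], 32)
shift [  2.7   3.5 177.4] turn 0.1
shift [ 186.4 -468.5   -0. ] turn -85.2
```

Call:
apply_moves(
  commands=[
    [0,0,0,0.003,0.0035,0.03,0.06],
    [0,0,0,0,0,0.04,0.06],
    [0,0,0,0,0,0.04,0.06],
    [0,0,0,0,0,0.035,0.06],
    [0,0,0,0,0,0.022,0.06],
  ],
)

```text
t: 22.97
eef_pos: [505.3, -354.3, 203.0]
tcp_rot: [-3.138, 0.002, 0.228]
ft_force: [1.5, 0.1, -0.5]
opening: 0.632
```

Call:
apply_moves(
  commands=[
    [0,0,0,0,0,0.01,0.06],
    [0,0,0,0,0,0,0.0],
    [0,0,0,0,0,0,0.0],
    [0,0,0,0,0,0,0.0],
    [0,0,0,0,0,0,0.0],
  ],
)

```text
t: 23.38
eef_pos: [506.2, -355.0, 197.3]
tcp_rot: [3.141, -0.001, 0.228]
ft_force: [0.3, -0.3, -0.8]
opening: 0.412
```

Call:
apply_moves(
  commands=[
    [0,0,0,0,0,0,0.0],
    [0,0,0,0,0,0,0.0],
    [0,0,0,0,0,-0.02,0.0],
    [0,0,0,0,0,-0.03,0.0],
    [0,0,0,0,0,-0.04,0.0],
  ],
)

```text
t: 23.8
eef_pos: [505.8, -354.7, 285.6]
tcp_rot: [-3.138, 0.003, 0.228]
ft_force: [0.8, -0.4, -1.7]
opening: 0.355
```

Call:
apply_moves(
  commands=[
    [0,0,0,0,0,-0.03,0.0],
    [0,0,0,0.0143,-0.036,0,0.0],
    [0,0,0,0.0143,-0.036,0,0.0],
    [0,0,0,0.0143,-0.036,0,0.0],
    [0,0,0,0.0143,-0.036,0,0.0],
  ],
)

```text
t: 24.22
eef_pos: [529.0, -200.3, 317.0]
tcp_rot: [3.141, -0.0, 0.227]
ft_force: [2.0, 0.2, -2.3]
opening: 0.356
```

Call:
apply_moves(
  commands=[
    [0,0,0,0.0143,-0.036,0,0.0],
    [0,0,0,0.0143,-0.036,0,0.0],
    [0,0,0,0.0143,-0.036,0,0.0],
    [0,0,0,0.0143,-0.036,0,0.0],
    [0,0,0,0.0143,-0.036,0,0.0],
  ],
)

```text
t: 24.63
eef_pos: [558.2, -8.4, 316.9]
tcp_rot: [3.141, -0.0, 0.228]
ft_force: [0.6, 0.2, -1.5]
opening: 0.357
```

Call:
apply_moves(
  commands=[
    [0,0,0,0.0143,-0.036,0,0.0],
    [0,0,0,0.0143,-0.036,0,0.0],
    [0,0,-6.8,0,0,0,0.0],
    [0,0,-6.8,0,0,0,0.0],
    [0,0,-6.8,0,0,0,0.0],
  ],
)

```text
t: 25.05
eef_pos: [569.7, 67.3, 316.7]
tcp_rot: [3.142, 0.0, 0.592]
ft_force: [-0.9, -0.4, -1.5]
opening: 0.357
```

Call:
apply_moves(
  commands=[
    [0,0,-6.8,0,0,0,0.0],
    [0,0,-6.8,0,0,0,0.0],
    [0,0,-6.8,0,0,0,0.0],
    [0,0,-6.8,0,0,0,0.0],
    [0,0,-6.8,0,0,0,0.0],
  ],
)

```text
t: 25.47
eef_pos: [569.8, 66.3, 316.7]
tcp_rot: [-3.142, 0.0, 1.183]
ft_force: [0.0, 0.2, -1.6]
opening: 0.357
```

Call:
apply_moves(
  commands=[
    [0,0,-6.8,0,0,0,0.0],
    [0,0,-6.8,0,0,0,0.0],
    [0,0,-6.8,0,0,0,0.0],
    [0,0,-6.8,0,0,0,0.0],
    [0,0,-3.6,0,0,0,0.0],
  ],
)

```text
t: 25.88
eef_pos: [569.8, 66.3, 316.7]
tcp_rot: [-3.141, 0.0, 1.722]
ft_force: [0.3, -0.2, -2.3]
opening: 0.357
```

Call:
apply_moves(
  commands=[
    [0,0,0,0,0,0,0.0],
  ],
)

```text
t: 25.97
eef_pos: [569.8, 66.3, 316.7]
tcp_rot: [-3.142, 0.0, 1.718]
ft_force: [0.4, -0.1, -0.9]
opening: 0.357
```

```bash
python3 - <<'E'
from h import *
s,c=snap('wrist','w6');print(s['eef_pos'],s['tcp_rot'],s['opening'])
p=go(*case(31,27),213,98.2); p=(p[0]+[0,0,115],98.2); p=go(425,-337.7,328,-21,*p)
E
```

```text
[569.78364967  66.29992331 316.71519299] [-3.14150975e+00  1.06606726e-04  1.71782572e+00] 0.35651813513188846
shift [ 74.8  22.9 103.7] turn -0.0
shift [-454.1 -223.9   -0. ] turn 119.2
```

View pics/w6.png

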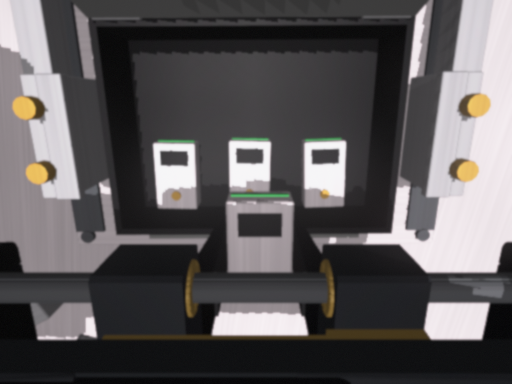

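```bash
python3 - <<'E'
from h import *
s=env.state();c=optics.read_camera('wrist')
a=np.radians(TH);Q=np.array([[np.cos(a),np.sin(a)],[-np.sin(a),np.cos(a)]])
for u,v,z in [(177,143,33),(250,140,33),(325,140,33),(175,208,33),(325,207,33),(101,27,66),(408,27,66),(118,234,66),(392,234,66),(78,90,87),(410,90,87),(26,108,97),(478,105,97)]: print(u,v,(Q@(plane(s,c,u,v,z)[:2]-O)).round())
p=go(*case(31,29),213,98.2)
E
```

```text
177 143 [-59.  -8.]
250 140 [-0. -5.]
325 140 [60. -5.]
175 208 [-64. -63.]
325 207 [ 63. -62.]
101 27 [-95.  71.]
408 27 [103.  71.]
118 234 [-100.  -73.]
392 234 [108. -73.]
78 90 [-104.   32.]
410 90 [100.  32.]
26 108 [-131.   21.]
478 105 [137.  23.]
shift [ 76.9  22.8 103.7] turn -0.1
```

Call:
apply_moves(
  commands=[
    [0,0,0,0.0385,0.0114,0,0.0],
    [0,0,0,0.0385,0.0114,0,0.0],
    [0,0,0,0,0,0,0.0],
    [0,0,0,0,0,0.03,0.0],
    [0,0,0,0,0,0.03,0.0],
  ],
)

```text
t: 26.48
eef_pos: [581.5, 146.7, 257.3]
tcp_rot: [3.138, 0.0, 1.714]
ft_force: [0.9, -0.1, -1.8]
opening: 0.355
```

Call:
apply_moves(
  commands=[
    [0,0,0,0,0,0.026,0.0],
    [0,0,0,0,0,0.015,0.0],
    [0,0,0,0,0,0.003,0.0],
    [0,0,0,0,0,0,0.05],
    [0,0,0,0,0,0,0.05],
  ],
)

```text
t: 26.9
eef_pos: [581.7, 145.8, 213.6]
tcp_rot: [3.14, 0.0, 1.714]
ft_force: [-0.8, 1.0, 0.3]
opening: 0.443
```

Call:
apply_moves(
  commands=[
    [0,0,0,0,0,0,0.05],
    [0,0,0,0,0,-0.02,0.05],
    [0,0,0,0,0,-0.03,0.05],
    [0,0,0,0,0,-0.04,0.05],
    [0,0,0,0,0,-0.03,0.06],
  ],
)

```text
t: 27.32
eef_pos: [581.3, 145.8, 336.6]
tcp_rot: [3.139, 0.0, 1.715]
ft_force: [0.3, 0.4, 1.0]
opening: 0.555
```

Call:
apply_moves(
  commands=[
    [0,0,0,-0.035,-0.0172,0,0.06],
    [0,0,0,-0.035,-0.0172,0,0.06],
    [0,0,0,-0.035,-0.0172,0,0.06],
    [0,0,0,-0.035,-0.0172,0,0.06],
    [0,0,0,-0.035,-0.0172,0,0.06],
  ],
)

```text
t: 27.73
eef_pos: [520.4, -41.1, 334.3]
tcp_rot: [3.139, 0.001, 1.715]
ft_force: [0.2, -0.6, 0.3]
opening: 0.63
```

Call:
apply_moves(
  commands=[
    [0,0,0,-0.035,-0.0172,0,0.06],
    [0,0,0,-0.035,-0.0172,0,0.06],
    [0,0,0,-0.035,-0.0172,0,0.06],
    [0,0,0,-0.035,-0.0172,0,0.06],
    [0,0,0,-0.035,-0.0172,0,0.06],
  ],
)

```text
t: 28.15
eef_pos: [460.4, -226.9, 334.2]
tcp_rot: [3.14, 0.002, 1.715]
ft_force: [0.6, -0.0, 0.6]
opening: 0.632
```

Call:
apply_moves(
  commands=[
    [0,0,0,-0.035,-0.0172,0,0.06],
    [0,0,0,-0.035,-0.0172,0,0.06],
    [0,0,0,-0.035,-0.0172,0,0.06],
    [0,0,6.8,0,0,0,0.06],
    [0,0,6.8,0,0,0,0.06],
  ],
)

```text
t: 28.57
eef_pos: [424.4, -338.6, 334.0]
tcp_rot: [3.14, 0.002, 1.469]
ft_force: [-0.2, -0.1, 0.7]
opening: 0.63
```

Call:
apply_moves(
  commands=[
    [0,0,6.8,0,0,0,0.06],
    [0,0,6.8,0,0,0,0.06],
    [0,0,6.8,0,0,0,0.06],
    [0,0,6.8,0,0,0,0.06],
    [0,0,6.8,0,0,0,0.06],
  ],
)

```text
t: 28.98
eef_pos: [425.4, -336.6, 334.2]
tcp_rot: [3.139, 0.0, 0.878]
ft_force: [-0.1, 0.6, -0.2]
opening: 0.633
```

Call:
apply_moves(
  commands=[
    [0,0,6.8,0,0,0,0.06],
    [0,0,6.8,0,0,0,0.06],
    [0,0,6.8,0,0,0,0.06],
    [0,0,6.8,0,0,0,0.06],
    [0,0,6.8,0,0,0,0.06],
  ],
)

```text
t: 29.4
eef_pos: [425.4, -336.5, 334.2]
tcp_rot: [3.139, -0.001, 0.284]
ft_force: [-0.1, 0.1, -0.5]
opening: 0.632
```

Call:
apply_moves(
  commands=[
    [0,0,6.8,0,0,0,0.06],
    [0,0,6.8,0,0,0,0.06],
    [0,0,6.8,0,0,0,0.06],
    [0,0,6.8,0,0,0,0.06],
    [0,0,6.8,0,0,0,0.06],
  ],
)

```text
t: 29.82
eef_pos: [425.4, -336.5, 334.2]
tcp_rot: [3.14, -0.002, -0.309]
ft_force: [-0.4, 0.0, -0.1]
opening: 0.631
```

Call:
apply_moves(
  commands=[
    [0,0,3.6,0,0,0,0.06],
    [0,0,0,0,0,-0.04,0.06],
    [0,0,0,0,0,0,0.06],
    [0,0,0,0,0,0,0.06],
  ],
)

```text
t: 30.15
eef_pos: [425.4, -336.5, 375.6]
tcp_rot: [3.139, -0.005, -0.365]
ft_force: [-0.3, 0.4, -0.8]
opening: 0.631
```

```bash
python3 - <<'E'
from mods import *
s,c=snap('wrist','w7');print(s['eef_pos'],s['tcp_rot'])
for x in find(s,c):print(x)
p=go(425,-337.7,198,-21);p=(np.array([425,-337.7,318]),-21);go(*case(-31,29),318,98.2,*p)
E
```

```text
[ 425.43329484 -336.50524674  375.55189768] [ 3.13919895 -0.00506736 -0.36544368]
([258.9, 191.6], [408.4, -331.5], 29)
shift [  0.2   1.3 176.2] turn 0.1
shift [ -81.2 -477.1   -0. ] turn -119.2
```

Call:
apply_moves(
  commands=[
    [0,0,0,0,0.0013,0.03,0.06],
    [0,0,0,0,0,0.04,0.06],
    [0,0,0,0,0,0.04,0.06],
    [0,0,0,0,0,0.035,0.06],
    [0,0,0,0,0,0.022,0.06],
  ],
)

```text
t: 30.62
eef_pos: [424.2, -337.1, 202.4]
tcp_rot: [-3.14, 0.003, -0.366]
ft_force: [0.3, -0.1, -0.1]
opening: 0.63
```

Call:
apply_moves(
  commands=[
    [0,0,0,0,0,0.009,0.06],
    [0,0,0,0,0,0,0.0],
    [0,0,0,0,0,0,0.0],
    [0,0,0,0,0,0,0.0],
    [0,0,0,0,0,0,0.0],
  ],
)

```text
t: 31.03
eef_pos: [425.1, -337.9, 197.3]
tcp_rot: [3.141, -0.001, -0.365]
ft_force: [0.2, -0.2, 0.2]
opening: 0.407
```

Call:
apply_moves(
  commands=[
    [0,0,0,0,0,0,0.0],
    [0,0,0,0,0,0,0.0],
    [0,0,0,0,0,-0.02,0.0],
    [0,0,0,0,0,-0.03,0.0],
    [0,0,0,0,0,-0.04,0.0],
  ],
)

```text
t: 31.45
eef_pos: [424.7, -337.5, 286.0]
tcp_rot: [-3.14, 0.004, -0.366]
ft_force: [0.7, -0.4, -2.0]
opening: 0.361
```

Call:
apply_moves(
  commands=[
    [0,0,0,0,0,-0.03,0.0],
    [0,0,0,-0.0062,-0.0367,0,0.0],
    [0,0,0,-0.0062,-0.0367,0,0.0],
    [0,0,0,-0.0062,-0.0367,0,0.0],
    [0,0,0,-0.0062,-0.0367,0,0.0],
  ],
)

```text
t: 31.87
eef_pos: [454.1, -190.4, 317.0]
tcp_rot: [3.141, -0.0, -0.366]
ft_force: [0.1, 0.3, -1.6]
opening: 0.362
```

Call:
apply_moves(
  commands=[
    [0,0,0,-0.0062,-0.0367,0,0.0],
    [0,0,0,-0.0062,-0.0367,0,0.0],
    [0,0,0,-0.0062,-0.0367,0,0.0],
    [0,0,0,-0.0062,-0.0367,0,0.0],
    [0,0,0,-0.0062,-0.0367,0,0.0],
  ],
)

```text
t: 32.28
eef_pos: [490.8, -7.5, 316.9]
tcp_rot: [3.142, -0.0, -0.366]
ft_force: [0.7, -0.6, -1.3]
opening: 0.36
```

Call:
apply_moves(
  commands=[
    [0,0,0,-0.0062,-0.0367,0,0.0],
    [0,0,0,-0.0062,-0.0367,0,0.0],
    [0,0,0,-0.0062,-0.0367,0,0.0],
    [0,0,0,-0.0062,-0.0367,0,0.0],
    [0,0,-6.8,0,0,0,0.0],
  ],
)

```text
t: 32.7
eef_pos: [520.6, 141.4, 316.8]
tcp_rot: [-3.14, -0.001, -0.249]
ft_force: [-1.0, 0.6, -2.3]
opening: 0.36
```

Call:
apply_moves(
  commands=[
    [0,0,-6.8,0,0,0,0.0],
    [0,0,-6.8,0,0,0,0.0],
    [0,0,-6.8,0,0,0,0.0],
    [0,0,-6.8,0,0,0,0.0],
    [0,0,-6.8,0,0,0,0.0],
  ],
)

```text
t: 33.12
eef_pos: [520.1, 136.7, 316.7]
tcp_rot: [3.142, 0.0, 0.353]
ft_force: [-0.1, 0.0, -1.6]
opening: 0.36
```

Call:
apply_moves(
  commands=[
    [0,0,-6.8,0,0,0,0.0],
    [0,0,-6.8,0,0,0,0.0],
    [0,0,-6.8,0,0,0,0.0],
    [0,0,-6.8,0,0,0,0.0],
    [0,0,-6.8,0,0,0,0.0],
  ],
)

```text
t: 33.53
eef_pos: [520.1, 136.5, 316.7]
tcp_rot: [-3.142, 0.0, 0.946]
ft_force: [-0.1, -0.2, -1.7]
opening: 0.362
```

Call:
apply_moves(
  commands=[
    [0,0,-6.8,0,0,0,0.0],
    [0,0,-6.8,0,0,0,0.0],
    [0,0,-6.8,0,0,0,0.0],
    [0,0,-6.8,0,0,0,0.0],
    [0,0,-6.8,0,0,0,0.0],
  ],
)

```text
t: 33.95
eef_pos: [520.1, 136.6, 316.7]
tcp_rot: [-3.141, 0.0, 1.539]
ft_force: [-1.5, 0.0, -1.0]
opening: 0.364
```

Call:
apply_moves(
  commands=[
    [0,0,-6.8,0,0,0,0.0],
    [0,0,-3.6,0,0,0,0.0],
    [0,0,0,0,0,0,0.0],
  ],
)

```text
t: 34.2
eef_pos: [520.1, 136.6, 316.7]
tcp_rot: [-3.141, 0.0, 1.718]
ft_force: [-0.3, -0.2, -1.3]
opening: 0.362
```

```bash
python3 - <<'E'
from h import *
s,c=snap('wrist','w8');print(s['eef_pos'],s['tcp_rot'],s['opening'])
p=go(*case(-31,29),213,98.2)
E
```

```text
[520.07271882 136.55533372 316.70554163] [-3.14135347e+00  1.02323976e-04  1.71788591e+00] 0.36192364813376376
shift [2.000e-01 1.000e-01 1.037e+02] turn -0.0
```

Call:
apply_moves(
  commands=[
    [0,0,0,0,0,0.03,0.0],
    [0,0,0,0,0,0.03,0.0],
    [0,0,0,0,0,0.026,0.0],
    [0,0,0,0,0,0.014,0.0],
    [0,0,0,0,0,0.003,0.0],
  ],
)

```text
t: 34.67
eef_pos: [519.8, 136.4, 211.3]
tcp_rot: [-3.138, 0.0, 1.712]
ft_force: [0.3, 0.2, -1.4]
opening: 0.358
```

Call:
apply_moves(
  commands=[
    [0,0,0,0,0,0,0.05],
    [0,0,0,0,0,0,0.05],
    [0,0,0,0,0,0,0.05],
    [0,0,0,0,0,-0.02,0.05],
    [0,0,0,0,0,-0.03,0.05],
  ],
)

```text
t: 35.08
eef_pos: [520.0, 136.5, 263.6]
tcp_rot: [-3.139, 0.0, 1.714]
ft_force: [0.1, -0.1, 0.4]
opening: 0.526
```

Call:
apply_moves(
  commands=[
    [0,0,0,0,0,-0.04,0.05],
    [0,0,0,0,0,-0.04,0.05],
    [0,0,0,-0.03,0.01,-0.02,0.05],
    [0,0,0,-0.03,0.01,-0.02,0.05],
    [0,0,0,-0.03,0.01,-0.02,0.05],
  ],
)

```text
t: 35.5
eef_pos: [562.5, 51.1, 407.0]
tcp_rot: [3.138, 0.001, 1.716]
ft_force: [0.9, 0.4, 0.1]
opening: 0.527
```

Call:
apply_moves(
  commands=[
    [0,0,0,-0.02,0,-0.02,0.0],
    [0,0,0,0,0,-0.02,0.0],
    [0,0,0,0,0,0,0.0],
    [0,0,0,0,0,0,0.0],
    [0,0,0,0,0,0,0.0],
  ],
)

```text
t: 35.92
eef_pos: [565.2, 32.3, 443.8]
tcp_rot: [3.141, 0.0, 1.715]
ft_force: [-0.9, 0.2, -0.6]
opening: 0.232
```

```bash
python3 - <<'E'
from h import *
s,c=snap('wrist','w9');print(s['eef_pos'],s['tcp_rot'],s['opening'])
_,t=snap('top','t9');snap('scene','s9')
a=cv2.resize(t['color'][125:262,150:284,::-1],None,fx=2.8,fy=2.8,interpolation=cv2.INTER_CUBIC)
b=c['color'][:,:,::-1][:384]; b=cv2.resize(b,(424,318)); o=np.zeros((384,800,3),np.uint8);o[:a.shape[0],:a.shape[1]]=a[:384];o[:318,376:800]=b
cv2.imwrite('pics/c9.png',o)
E
```

```text
[565.17170963  32.32100593 443.7956622 ] [3.14129289e+00 1.31539409e-04 1.71501622e+00] 0.23164208211929155
```

View pics/c9.png

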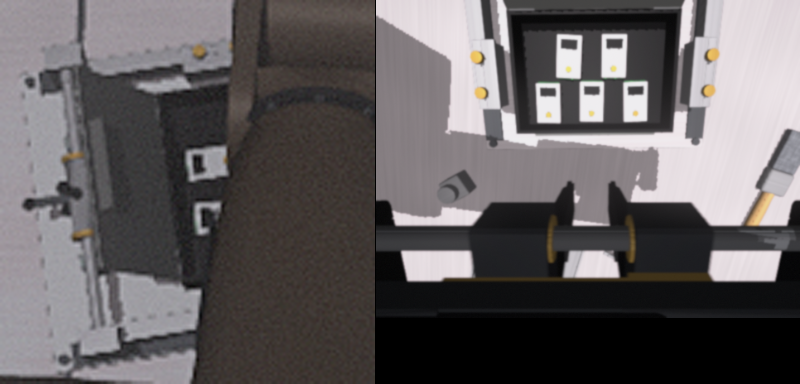

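```bash
python3 - <<'E'
from h import *
s=env.state();c=optics.read_camera('wrist')
a=np.radians(TH);Q=np.array([[np.cos(a),np.sin(a)],[-np.sin(a),np.cos(a)]])
f=lambda u,v,z:(Q@(plane(s,c,u,v,z)[:2]-O)).round(1)
k=512/424
for u,v in [(137,14),(304,12),(296,131),(143,133)]: print(f(u*k,v*k,66))
p,_=pose(s);print('tcp case',Q@(p[:2]-O),p[2])
# flap edge / hinge / turnbuckle from top view crop (scale 2.8, offset 150,125)
t=optics.read_camera('top')
g=lambda u,v,z:(Q@(plane(s,t,u/2.8+150,v/2.8+125,z)[:2]-O)).round(1)
print('spoke/turnb', g(78,195,78), g(72,158,78), g(82,234,78),'knob left',g(28,205,78),'knob',g(62,190,138))
print('flap edge', g(82,85,208), g(104,268,208))
E
```

```text
[-95.4  71.4]
[103.8  73.9]
[106.1 -69.4]
[-98.2 -72.6]
tcp case [ -0.97799295 -80.70883822] 443.0285070301545
spoke/turnb [  1.5 169.9] [ 42.5 171.7] [-40.7 170.3] knob left [ -1.4 223.1] knob [ -5.5 177.5]
flap edge [ 78.8 137.1] [-103.9  136.6]
```

```bash
python3 - <<'E'
from h import *
im=cv2.imread('pics/t9.png')[135:260,155:215]; a=cv2.resize(im,None,fx=4.8,fy=4.8,interpolation=cv2.INTER_CUBIC)
b=cv2.imread('pics/s9.png')[120:270,235:375]; b=cv2.resize(b,None,fx=3.5,fy=3.5,interpolation=cv2.INTER_CUBIC)
o=np.zeros((600,800,3),np.uint8);o[:a.shape[0],:a.shape[1]]=a;o[:b.shape[0],300:300+b.shape[1]]=b;cv2.imwrite('pics/c10.png',o)
E
```

```text
(no output)
```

View pics/c10.png

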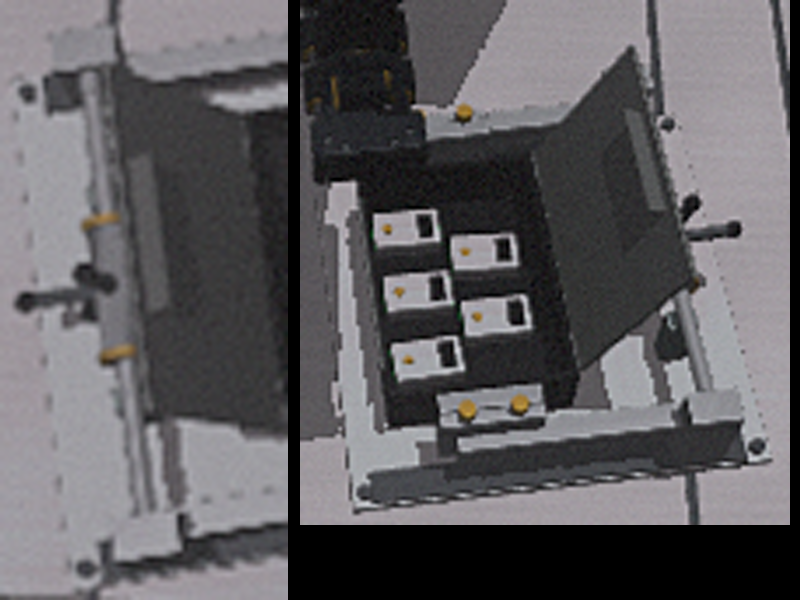

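```bash
sed -i 's/^O=.*/O=np.array([558.9,113.9]);TH=8.6/' h.py; cat >> h.py <<'E'
def cs(s=None):
    s=s or env.state(); p,_=pose(s); a=np.radians(TH); Q=np.array([[np.cos(a),np.sin(a)],[-np.sin(a),np.cos(a)]])
    q=Q@(p[:2]-O); print('case xy',q.round(1),'tip z',round(p[2]-190,1),'yaw',np.degrees(s['tcp_rot'][2]).round(1),'F',np.round(s['ft_force'],1)); return q
E
python3 -c "
from h import *
cs(); go(*case(0,165),443.5,98.6)"
```

```text
case xy [ -5.5 -81.6] tip z 253.1 yaw 98.3 F [-0.3  0.3  0.4]
shift [246.6   4.2  -0.4] turn -0.3
```

Call:
apply_moves(
  commands=[
    [0,0,-0.3,0.035,0.002,-0.01,0],
    [0,0,0,0.035,0.002,0,0],
    [0,0,0,0.035,0,0,0],
    [0,0,0,0.035,0,0,0],
    [0,0,0,0.035,0,0,0],
  ],
)

```text
t: 36.58
eef_pos: [543.3, 207.4, 453.4]
tcp_rot: [-3.141, 0.0, 1.72]
ft_force: [0.0, 0.8, -0.3]
opening: 0.004
```

Call:
apply_moves(
  commands=[
    [0,0,0,0.035,0,0,0],
    [0,0,0,0.037,0,0,0],
    [0,0,0,0,0,0,0],
    [0,0,0,0,0,0.035,0],
    [0,0,0,0,0,0.035,0],
  ],
)

```text
t: 37.0
eef_pos: [532.7, 277.8, 383.9]
tcp_rot: [3.138, -0.001, 1.722]
ft_force: [1.5, -0.5, -0.8]
opening: 0.002
```

```bash
python3 -c "
from h import *
cs()"
```

```text
case xy [ -1.4 166. ] tip z 193.9 yaw 98.7 F [ 1.5 -0.5 -0.8]
```

Now swing the flap over along its arc.

Call:
apply_moves(
  commands=[
    [0,0,0,-0.02,0,0.003,0],
    [0,0,0,-0.02,0,0,0],
    [0,0,0,-0.02,0,0,0],
    [0,0,0,-0.02,0,0,0],
    [0,0,0,-0.016,0,0.002,0],
  ],
)

```text
t: 37.42
eef_pos: [547.4, 180.9, 378.5]
tcp_rot: [-3.141, -0.0, 1.72]
ft_force: [-0.5, 2.2, 0.6]
opening: 0.007
```

Call:
apply_moves(
  commands=[
    [0,0,0,-0.016,0,0.002,0],
    [0,0,0,-0.015,0,0.005,0],
    [0,0,0,-0.015,0,0.006,0],
    [0,0,0,-0.013,0,0.009,0],
    [0,0,0,-0.013,0,0.01,0],
  ],
)

```text
t: 37.83
eef_pos: [558.1, 110.0, 346.0]
tcp_rot: [3.141, -0.0, 1.72]
ft_force: [0.7, 1.7, 0.4]
opening: 0.004
```

Call:
apply_moves(
  commands=[
    [0,0,0,-0.01,0,0.012,0],
    [0,0,0,-0.01,0,0.013,0],
    [0,0,0,-0.006,0,0.014,0],
    [0,0,0,-0.006,0,0.014,0],
    [0,0,0,0,0,0,0],
  ],
)

```text
t: 38.25
eef_pos: [562.6, 78.0, 290.8]
tcp_rot: [-3.137, -0.0, 1.719]
ft_force: [-0.4, -0.5, -0.0]
opening: 0.0
```

```bash
python3 -c "
from h import *
cs()
s,t=snap('scene','s11');t=t['color'][:,:,::-1]
b=cv2.resize(t[110:270,230:375],None,fx=3.5,fy=3.5,interpolation=cv2.INTER_CUBIC);cv2.imwrite('pics/c11.png',b)"
```

```text
case xy [ -1.7 -36.1] tip z 100.8 yaw 98.5 F [-0.4 -0.5 -0. ]
```

View pics/c11.png

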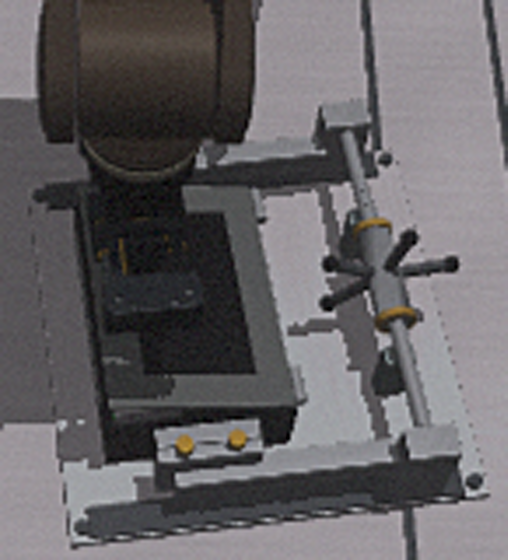

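Call:
apply_moves(
  commands=[
    [0,0,0,-0.003,0,0.01,0],
    [0,0,0,-0.002,0,0.01,0],
    [0,0,0,0,0,0.008,0],
    [0,0,0,0,0,0.002,0],
    [0,0,0,0,0,0,0],
  ],
)

```text
t: 38.72
eef_pos: [563.5, 74.3, 263.1]
tcp_rot: [-3.14, -0.0, 1.72]
ft_force: [-0.3, 0.1, 0.2]
opening: 0.003
```

Call:
apply_moves(
  commands=[
    [0,0,0,0,0,0.001,0],
    [0,0,0,0,0,0,0],
  ],
)

```text
t: 38.88
eef_pos: [563.6, 74.3, 262.8]
tcp_rot: [3.141, 0.0, 1.72]
ft_force: [-0.4, 0.5, -0.4]
opening: 0.005
```

Call:
apply_moves(
  commands=[
    [0,0,0,0,0,0.001,0],
    [0,0,0,0,0,0,0],
  ],
)

```text
t: 39.05
eef_pos: [563.6, 74.3, 262.4]
tcp_rot: [3.141, 0.0, 1.72]
ft_force: [-0.6, 0.4, 3.7]
opening: 0.005
```

Call:
apply_moves(
  commands=[
    [0,0,0,0,0,0.001,0],
    [0,0,0,0,0,0,0],
  ],
)

```text
t: 39.22
eef_pos: [563.6, 74.3, 262.2]
tcp_rot: [3.14, 0.0, 1.72]
ft_force: [-4.2, -0.2, 14.1]
opening: 0.001
```

Call:
apply_moves(
  commands=[
    [0,0,0,0,0,0.001,0],
    [0,0,0,0,0,0,0],
  ],
)

```text
t: 39.38
eef_pos: [563.5, 74.3, 262.1]
tcp_rot: [3.14, 0.0, 1.72]
ft_force: [-6.7, 0.5, 24.9]
opening: 0.002
```

Call:
apply_moves(
  commands=[
    [0,0,0,0,0,0.001,0],
    [0,0,0,0,0,0,0],
  ],
)

```text
t: 39.55
eef_pos: [563.5, 74.3, 261.9]
tcp_rot: [3.139, 0.0, 1.721]
ft_force: [-11.1, -1.3, 34.6]
opening: 0.006
```

```bash
python3 -c "
from h import *
cs();print(env.state()['eef_pos'])"
```

```text
case xy [ -1.4 -39.8] tip z 71.9 yaw 98.6 F [-11.1  -1.3  34.6]
[563.4643664   74.29127666 261.93781459]
```

Call:
apply_moves(
  commands=[
    [0,0,0,0,0,-0.01,0],
    [0,0,0,0,0,-0.03,0],
    [0,0,0,0,0,-0.04,0],
    [0,0,0,0.03,0,-0.025,0],
    [0,0,0,0.04,0,-0.02,0],
  ],
)

```text
t: 39.97
eef_pos: [553.8, 139.9, 385.4]
tcp_rot: [3.138, 0.0, 1.717]
ft_force: [1.4, 0.6, -0.6]
opening: 0.004
```

Call:
apply_moves(
  commands=[
    [0,0,0,0.04,0,-0.01,0],
    [0,0,0,0.04,0,0,0],
    [0,0,0,0,0,0,0],
    [0,0,0,0,0,0,0],
  ],
)

```text
t: 40.3
eef_pos: [540.9, 221.6, 392.6]
tcp_rot: [3.141, 0.0, 1.724]
ft_force: [-0.1, 0.2, 0.8]
opening: 0.005
```

```bash
python3 -c "
from h import *
s,c=snap('wrist','w12');cs(s)
for P in [(0,170,78),(0,169,140),(45,170,78),(-45,170,78),(0,230,78)]: print(P,np.round(proj(s,c,[*case(*P[:2]),P[2]])))
"
```

```text
case xy [ -1.7 109.2] tip z 202.6 yaw 98.8 F [-0.1  0.2  0.8]
(0, 170, 78) [262. 115.]
(0, 169, 140) [263. 121.]
(45, 170, 78) [313. 115.]
(-45, 170, 78) [211. 115.]
(0, 230, 78) [262.  41.]
```

View pics/w12.png

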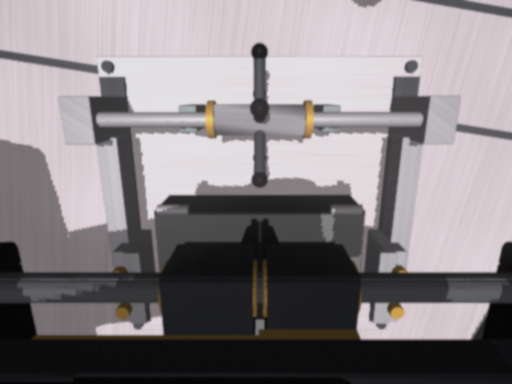

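Call:
apply_moves(
  commands=[
    [0,0,0,0.036,0,0,0],
    [0,0,0,0.035,0,0,0],
    [0,0,0,0.035,0,0,0],
    [0,0,0,0,0,0.03,0],
    [0,0,0,0,0,0.03,0],
  ],
)

```text
t: 40.77
eef_pos: [526.0, 324.9, 332.6]
tcp_rot: [3.138, -0.001, 1.721]
ft_force: [0.5, 0.7, -0.9]
opening: 0.004
```

Call:
apply_moves(
  commands=[
    [0,0,0,0,0,0.02,0],
    [0,0,0,0,0,0.004,0],
    [0,0,0,0,0,0,0],
  ],
)

```text
t: 41.02
eef_pos: [526.5, 323.5, 307.2]
tcp_rot: [-3.139, 0.001, 1.719]
ft_force: [1.0, 0.1, 0.3]
opening: 0.007
```

```bash
python3 -c "
from h import *
cs()"
```

```text
case xy [ -0.7 212.1] tip z 117.2 yaw 98.5 F [1.  0.1 0.3]
```

Call:
apply_moves(
  commands=[
    [0,0,0,-0.015,0,0,0],
    [0,0,0,-0.015,0,-0.001,0],
    [0,0,0,-0.015,0,0,0],
    [0,0,0,-0.007,0,0.0025,0],
    [0,0,0,-0.0065,0,0.0035,0],
  ],
)

```text
t: 41.43
eef_pos: [534.9, 265.1, 305.1]
tcp_rot: [3.139, -0.0, 1.719]
ft_force: [-2.8, 1.7, 5.7]
opening: 0.003
```

Call:
apply_moves(
  commands=[
    [0,0,0,-0.0055,0,0.0045,0],
    [0,0,0,-0.0035,0,0.0035,0],
    [0,0,0,0,0,0,0],
    [0,0,0,0,0,-0.025,0],
    [0,0,0,0.0155,0,-0.025,0],
  ],
)

```text
t: 41.85
eef_pos: [534.1, 271.3, 345.3]
tcp_rot: [-3.139, 0.001, 1.718]
ft_force: [1.3, 0.8, -0.4]
opening: 0.005
```

Call:
apply_moves(
  commands=[
    [0,0,0,0.0275,0,0,0],
    [0,0,0,0.0275,0,0,0],
    [0,0,0,0,0,0,0],
  ],
)

```text
t: 42.1
eef_pos: [524.8, 330.4, 346.3]
tcp_rot: [3.139, -0.001, 1.722]
ft_force: [0.6, 0.2, 0.1]
opening: 0.003
```

```bash
python3 -c "
from h import *
cs()
s,c=snap('wrist','w13')
for n,P in [('axis',(-2,167,78))]+[(k,(-2,167+56*np.sin(np.radians(k)),78+56*np.cos(np.radians(k)))) for k in (-100,-80,-40,-30,-20,-10,0,10,60)]: print(n,np.round(proj(s,c,[*case(*P[:2]),P[2]])))
t=optics.read_camera('top')['color'][:,:,::-1]
a=cv2.resize(t[140:250,155:215],None,fx=3.4,fy=3.4,interpolation=cv2.INTER_CUBIC)
o=np.zeros((384,760,3),np.uint8);o[:a.shape[0],:a.shape[1]]=a;o[:,248:]=c['color'][:,:,::-1];cv2.imwrite('pics/c13.png',o)"
```

```text
case xy [ -1.3 219.2] tip z 156.3 yaw 98.7 F [0.6 0.2 0.1]
axis [259. 256.]
-100 [259. 306.]
-80 [259. 320.]
-40 [259. 327.]
-30 [259. 323.]
-20 [259. 316.]
-10 [259. 307.]
0 [259. 295.]
10 [259. 282.]
60 [259. 213.]
```

View pics/c13.png

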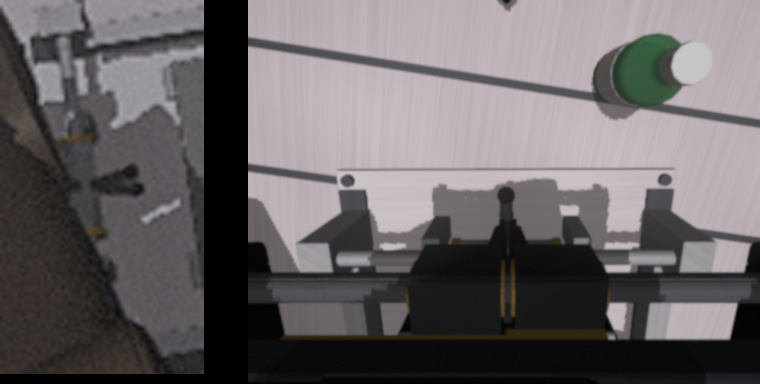

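Call:
apply_moves(
  commands=[
    [0,0,0,-0.004,0,0.02,0],
    [0,0,0,0,0,0.018,0],
    [0,0,0,0,0,0,0],
    [0,0,0,-0.018,0,0,0],
    [0,0,0,-0.015,0,-0.001,0],
  ],
)

```text
t: 42.62
eef_pos: [531.0, 290.3, 308.7]
tcp_rot: [-3.141, -0.001, 1.72]
ft_force: [-1.1, 7.0, -4.1]
opening: 0.005
```

Call:
apply_moves(
  commands=[
    [0,0,0,-0.015,0,0,0],
    [0,0,0,-0.007,0,0.0025,0],
    [0,0,0,-0.0065,0,0.0035,0],
    [0,0,0,-0.0055,0,0.0045,0],
    [0,0,0,-0.0035,0,0.0035,0],
  ],
)

```text
t: 43.03
eef_pos: [536.7, 253.2, 294.7]
tcp_rot: [3.141, -0.0, 1.719]
ft_force: [-1.8, 4.8, 1.8]
opening: 0.004
```

Call:
apply_moves(
  commands=[
    [0,0,0,0,0,0,0],
  ],
)

```text
t: 43.12
eef_pos: [536.8, 253.1, 294.1]
tcp_rot: [-3.141, 0.0, 1.72]
ft_force: [-1.2, 0.6, 1.1]
opening: 0.007
```

```bash
python3 -c "
from h import *
cs()
s,c=snap('wrist','w14')
for k in (-120,-110,-100,-90,-80,-70): P=(-2,167-56*np.sin(np.radians(k)),78+56*np.cos(np.radians(k))); print(k,np.round(proj(s,c,[*case(*P[:2]),P[2]])))
g=cv2.cvtColor(c['color'],cv2.COLOR_RGB2GRAY); print(g[60:250:4,257:262].mean(1).astype(int).tolist())
"
```

```text
case xy [ -1.1 140.9] tip z 104.1 yaw 98.5 F [-1.2  0.6  1.1]
-120 [259.  99.]
-110 [259.  92.]
-100 [259.  87.]
-90 [259.  85.]
-80 [259.  86.]
-70 [259.  90.]
[182, 181, 181, 181, 75, 37, 43, 47, 43, 42, 78, 79, 80, 79, 80, 80, 80, 80, 80, 79, 79, 79, 79, 78, 78, 77, 89, 126, 56, 36, 38, 42, 45, 41, 35, 32, 43, 43, 42, 42, 37, 25, 24, 23, 22, 21, 21, 19]
```

Call:
apply_moves(
  commands=[
    [0,0,0,0,0,-0.025,0],
    [0,0,0,0.019,0,-0.025,0],
    [0,0,0,0.0275,0,0,0],
    [0,0,0,0.0275,0,0,0],
    [0,0,0,0,0,0.02,0],
  ],
)

```text
t: 43.58
eef_pos: [525.3, 330.7, 327.9]
tcp_rot: [3.134, -0.002, 1.723]
ft_force: [0.4, 0.7, 0.4]
opening: 0.007
```

Call:
apply_moves(
  commands=[
    [0,0,0,0,0,0.017,0],
    [0,0,0,0,0,0,0],
    [0,0,0,-0.0215,0,0,0],
    [0,0,0,-0.015,0,-0.001,0],
    [0,0,0,-0.015,0,0,0],
  ],
)

```text
t: 44.0
eef_pos: [533.2, 275.5, 309.0]
tcp_rot: [-3.141, -0.001, 1.72]
ft_force: [-2.2, 7.6, -3.5]
opening: 0.0
```

Call:
apply_moves(
  commands=[
    [0,0,0,-0.007,0,0.0025,0],
    [0,0,0,-0.0065,0,0.0035,0],
    [0,0,0,-0.0055,0,0.0045,0],
    [0,0,0,-0.0035,0,0.0035,0],
    [0,0,0,0,0,0,0],
  ],
)

```text
t: 44.42
eef_pos: [536.8, 253.2, 294.2]
tcp_rot: [3.142, 0.0, 1.72]
ft_force: [0.1, 0.7, 1.9]
opening: 0.008
```

Call:
apply_moves(
  commands=[
    [0,0,0,0,0,-0.025,0],
    [0,0,0,0.019,0,-0.025,0],
    [0,0,0,0.0275,0,0,0],
    [0,0,0,0.0275,0,0,0],
    [0,0,0,0,0,0.02,0],
  ],
)

```text
t: 44.83
eef_pos: [525.4, 330.6, 327.9]
tcp_rot: [3.134, -0.002, 1.723]
ft_force: [-0.4, 0.6, 0.3]
opening: 0.003
```

Call:
apply_moves(
  commands=[
    [0,0,0,0,0,0.017,0],
    [0,0,0,0,0,0,0],
    [0,0,0,-0.0215,0,0,0],
    [0,0,0,-0.015,0,-0.001,0],
    [0,0,0,-0.015,0,0,0],
  ],
)

```text
t: 45.25
eef_pos: [533.2, 275.5, 309.0]
tcp_rot: [-3.142, -0.001, 1.72]
ft_force: [-2.7, 6.7, -2.8]
opening: 0.004
```

Call:
apply_moves(
  commands=[
    [0,0,0,-0.007,0,0.0025,0],
    [0,0,0,-0.0065,0,0.0035,0],
    [0,0,0,-0.0055,0,0.0045,0],
    [0,0,0,-0.0035,0,0.0035,0],
    [0,0,0,0,0,0,0],
  ],
)

```text
t: 45.67
eef_pos: [536.8, 253.2, 294.2]
tcp_rot: [3.142, 0.0, 1.72]
ft_force: [-0.7, 0.5, 1.7]
opening: 0.003
```

```bash
python3 -c "
from h import *
cs()
s,c=snap('wrist','w15')
g=cv2.cvtColor(c['color'],cv2.COLOR_RGB2GRAY); print(g[60:250:4,257:262].mean(1).astype(int).tolist())
"
```

```text
case xy [ -1. 141.] tip z 104.2 yaw 98.5 F [-0.7  0.5  1.7]
[183, 183, 183, 183, 80, 38, 44, 48, 43, 42, 79, 81, 81, 81, 81, 81, 81, 81, 81, 81, 81, 80, 80, 79, 79, 79, 107, 122, 50, 36, 37, 41, 48, 40, 35, 31, 43, 43, 42, 42, 36, 24, 23, 23, 23, 21, 20, 19]
```

View pics/w15.png

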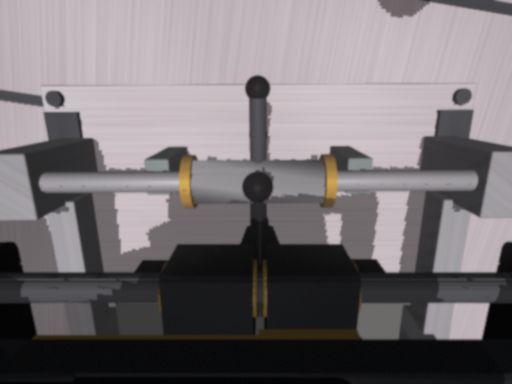

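Call:
apply_moves(
  commands=[
    [0,0,0,0,0,-0.025,0],
    [0,0,0,0.019,0,-0.025,0],
    [0,0,0,0.0275,0,0,0],
    [0,0,0,0.0275,0,0,0],
    [0,0,0,0,0,0.02,0],
  ],
)

```text
t: 46.13
eef_pos: [525.4, 330.7, 328.0]
tcp_rot: [3.134, -0.002, 1.723]
ft_force: [-0.1, 0.8, -0.2]
opening: 0.007
```

Call:
apply_moves(
  commands=[
    [0,0,0,0,0,0.017,0],
    [0,0,0,0,0,0,0],
    [0,0,0,-0.0215,0,0,0],
    [0,0,0,-0.015,0,-0.001,0],
    [0,0,0,-0.015,0,0,0],
  ],
)

```text
t: 46.55
eef_pos: [533.2, 275.6, 309.0]
tcp_rot: [-3.142, -0.001, 1.72]
ft_force: [-3.4, 7.7, -3.0]
opening: 0.004
```

Call:
apply_moves(
  commands=[
    [0,0,0,-0.007,0,0.0025,0],
    [0,0,0,-0.0065,0,0.0035,0],
    [0,0,0,-0.0055,0,0.0045,0],
    [0,0,0,-0.0035,0,0.0035,0],
    [0,0,0,0,0,0,0],
  ],
)

```text
t: 46.97
eef_pos: [536.8, 253.2, 294.3]
tcp_rot: [3.141, 0.0, 1.719]
ft_force: [-0.2, 0.5, 0.6]
opening: 0.008
```

Call:
apply_moves(
  commands=[
    [0,0,0,0,0,-0.025,0],
    [0,0,0,0.019,0,-0.025,0],
    [0,0,0,0.0275,0,0,0],
    [0,0,0,0.0275,0,0,0],
    [0,0,0,0,0,0.02,0],
  ],
)

```text
t: 47.38
eef_pos: [525.4, 330.6, 328.0]
tcp_rot: [3.134, -0.002, 1.723]
ft_force: [-0.5, -0.5, -0.9]
opening: 0.005
```

Call:
apply_moves(
  commands=[
    [0,0,0,0,0,0.017,0],
    [0,0,0,0,0,0,0],
    [0,0,0,-0.0215,0,0,0],
    [0,0,0,-0.015,0,-0.001,0],
    [0,0,0,-0.015,0,0,0],
  ],
)

```text
t: 47.8
eef_pos: [533.2, 275.5, 309.0]
tcp_rot: [-3.142, -0.001, 1.72]
ft_force: [-3.1, 7.8, -2.3]
opening: 0.006
```

Call:
apply_moves(
  commands=[
    [0,0,0,-0.007,0,0.0025,0],
    [0,0,0,-0.0065,0,0.0035,0],
    [0,0,0,-0.0055,0,0.0045,0],
    [0,0,0,-0.0035,0,0.0035,0],
    [0,0,0,0,0,0,0],
  ],
)

```text
t: 48.22
eef_pos: [536.8, 253.2, 294.3]
tcp_rot: [3.141, 0.0, 1.719]
ft_force: [0.1, 0.1, 0.9]
opening: 0.007
```

Call:
apply_moves(
  commands=[
    [0,0,0,0,0,-0.025,0],
    [0,0,0,0.019,0,-0.025,0],
    [0,0,0,0.0275,0,0,0],
    [0,0,0,0.0275,0,0,0],
    [0,0,0,0,0,0.02,0],
  ],
)

```text
t: 48.63
eef_pos: [525.4, 330.6, 328.0]
tcp_rot: [3.134, -0.002, 1.723]
ft_force: [0.6, -0.1, -0.2]
opening: 0.004
```

Call:
apply_moves(
  commands=[
    [0,0,0,0,0,0.017,0],
    [0,0,0,0,0,0,0],
    [0,0,0,-0.0215,0,0,0],
  ],
)

```text
t: 48.88
eef_pos: [528.5, 307.7, 306.9]
tcp_rot: [-3.141, 0.0, 1.723]
ft_force: [1.0, -0.6, -0.1]
opening: 0.008
```

Call:
apply_moves(
  commands=[
    [0,0,0,-0.005,0,0,0],
    [0,0,0,-0.003,0,0,0],
  ],
)

```text
t: 49.05
eef_pos: [530.1, 297.3, 308.1]
tcp_rot: [-3.141, -0.0, 1.719]
ft_force: [-4.0, 3.4, 2.4]
opening: 0.006
```

```bash
python3 -c "
from h import *
cs()
"
```

```text
case xy [ -1.1 185.6] tip z 118.1 yaw 98.5 F [-4.   3.4  2.4]
```

Call:
apply_moves(
  commands=[
    [0,0,0,-0.003,0,0,0],
    [0,0,0,-0.003,0,-0.001,0],
  ],
)

```text
t: 49.22
eef_pos: [530.8, 292.1, 308.9]
tcp_rot: [3.141, -0.0, 1.72]
ft_force: [-1.4, 3.9, -2.2]
opening: 0.004
```

Call:
apply_moves(
  commands=[
    [0,0,0,-0.003,0,0,0],
    [0,0,0,-0.003,0,0,0],
  ],
)

```text
t: 49.38
eef_pos: [531.7, 286.2, 308.7]
tcp_rot: [3.141, -0.0, 1.72]
ft_force: [-1.9, 4.5, -1.2]
opening: 0.004
```

Call:
apply_moves(
  commands=[
    [0,0,0,-0.002,0,0,0],
    [0,0,0,-0.002,0,0,0],
  ],
)

```text
t: 49.55
eef_pos: [532.3, 282.0, 308.3]
tcp_rot: [3.141, -0.0, 1.72]
ft_force: [-2.3, 4.3, -1.8]
opening: 0.003
```

Call:
apply_moves(
  commands=[
    [0,0,0,-0.005,0,0,0],
    [0,0,0,-0.004,0,0.001,0],
  ],
)

```text
t: 49.72
eef_pos: [533.6, 273.1, 307.3]
tcp_rot: [-3.142, -0.0, 1.72]
ft_force: [-2.4, 5.5, -1.3]
opening: 0.002
```

Call:
apply_moves(
  commands=[
    [0,0,0,-0.004,0,0.0015,0],
    [0,0,0,-0.003,0,0.0015,0],
  ],
)

```text
t: 49.88
eef_pos: [534.7, 266.1, 304.3]
tcp_rot: [3.141, -0.0, 1.72]
ft_force: [-2.4, 4.8, -0.5]
opening: 0.004
```

Call:
apply_moves(
  commands=[
    [0,0,0,-0.003,0,0.0015,0],
    [0,0,0,-0.003,0,0.002,0],
  ],
)

```text
t: 50.05
eef_pos: [535.7, 260.3, 300.9]
tcp_rot: [3.141, -0.0, 1.72]
ft_force: [-2.7, 4.9, 1.0]
opening: 0.005
```

Call:
apply_moves(
  commands=[
    [0,0,0,-0.0025,0,0.002,0],
    [0,0,0,-0.0025,0,0.002,0],
  ],
)

```text
t: 50.22
eef_pos: [536.4, 255.3, 296.9]
tcp_rot: [3.141, -0.0, 1.72]
ft_force: [-1.6, 3.5, 0.8]
opening: 0.004
```

Call:
apply_moves(
  commands=[
    [0,0,0,-0.002,0,0.002,0],
    [0,0,0,0,0,0,0],
  ],
)

```text
t: 50.38
eef_pos: [536.8, 253.1, 294.8]
tcp_rot: [3.141, 0.0, 1.72]
ft_force: [-1.7, 2.1, 0.8]
opening: 0.004
```

```bash
python3 -c "
from h import *
cs()
"
```

```text
case xy [ -1. 141.] tip z 104.8 yaw 98.6 F [-1.7  2.1  0.8]
```

Seven strokes done; start the eighth slowly until the stop.

Call:
apply_moves(
  commands=[
    [0,0,0,0,0,-0.025,0],
    [0,0,0,0.019,0,-0.025,0],
    [0,0,0,0.0275,0,0,0],
    [0,0,0,0.0275,0,0,0],
    [0,0,0,0,0,0.02,0],
  ],
)

```text
t: 50.8
eef_pos: [525.6, 329.9, 328.4]
tcp_rot: [3.134, -0.002, 1.722]
ft_force: [1.6, -0.1, -0.7]
opening: 0.003
```

Call:
apply_moves(
  commands=[
    [0,0,0,0,0,0.017,0],
    [0,0,0,0,0,0,0],
    [0,0,0,-0.02,0,0,0],
  ],
)

```text
t: 51.05
eef_pos: [528.4, 308.3, 307.4]
tcp_rot: [-3.141, 0.001, 1.722]
ft_force: [-0.5, -0.1, 0.4]
opening: 0.005
```

Call:
apply_moves(
  commands=[
    [0,0,0,-0.005,0,0,0],
    [0,0,0,-0.003,0,0,0],
  ],
)

```text
t: 51.22
eef_pos: [530.0, 298.2, 308.7]
tcp_rot: [-3.142, -0.0, 1.719]
ft_force: [-3.8, 3.3, 1.8]
opening: 0.002
```

Call:
apply_moves(
  commands=[
    [0,0,0,-0.002,0,0,0],
    [0,0,0,-0.002,0,0,0],
  ],
)

```text
t: 51.38
eef_pos: [530.1, 296.2, 308.9]
tcp_rot: [3.14, -0.004, 1.718]
ft_force: [-8.1, 26.2, 0.9]
opening: 0.005
```

Call:
apply_moves(
  commands=[
    [0,0,0,-0.002,0,0,0],
    [0,0,0,0,0,0,0],
  ],
)

```text
t: 51.55
eef_pos: [530.0, 295.7, 308.9]
tcp_rot: [3.139, -0.006, 1.719]
ft_force: [-8.8, 28.0, 1.2]
opening: 0.005
```

Call:
apply_moves(
  commands=[
    [0,0,0,-0.002,0,0,0],
    [0,0,0,0,0,0,0],
  ],
)

```text
t: 51.72
eef_pos: [530.0, 294.9, 309.0]
tcp_rot: [3.139, -0.009, 1.719]
ft_force: [-10.0, 38.2, -0.9]
opening: 0.006
```

Call:
apply_moves(
  commands=[
    [0,0,0,0.01,0,0,0],
    [0,0,0,0.015,0,0,0],
    [0,0,0,0,0,-0.035,0],
    [0,0,0,0,0,-0.04,0],
    [0,0,0,0,0,-0.04,0],
  ],
)

```text
t: 52.13
eef_pos: [527.2, 316.3, 424.2]
tcp_rot: [-3.141, 0.001, 1.72]
ft_force: [0.8, -0.3, 0.2]
opening: 0.006
```

Call:
apply_moves(
  commands=[
    [0,0,0,-0.035,0,-0.03,0],
    [0,0,0,-0.04,0,-0.03,0],
    [0,0,0,-0.04,0,0,0],
    [0,0,0,-0.04,0,0,0],
    [0,0,0,-0.04,0,0,0],
  ],
)

```text
t: 52.55
eef_pos: [554.6, 131.5, 476.1]
tcp_rot: [3.14, 0.001, 1.721]
ft_force: [1.6, 0.8, -0.4]
opening: 0.004
```

Call:
apply_moves(
  commands=[
    [0,0,0,-0.04,0,0,0],
    [0,0,0,-0.035,0,0,0],
    [0,0,0,-0.035,0,0,0],
    [0,0,0,0,0,0,0],
    [0,0,0,0,0,0,0],
  ],
)

```text
t: 52.97
eef_pos: [571.5, 22.7, 475.3]
tcp_rot: [3.141, 0.001, 1.717]
ft_force: [-0.2, -0.2, -0.7]
opening: 0.005
```

```bash
python3 -c "
from h import *
s,c=snap('wrist','w16');cs(s)"
```

```text
case xy [ -1.2 -92.1] tip z 285.3 yaw 98.4 F [-0.2 -0.2 -0.7]
```

View pics/w16.png

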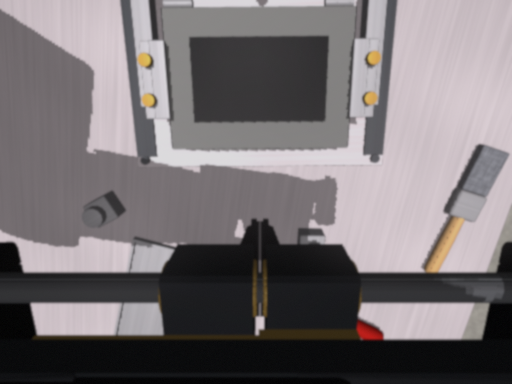

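```bash
python3 -c "
from h import *
print(env.job_done())"
```

```text
the job is handed in; nothing more can be done
None
```

The job is handed in after about 53 s of robot time. All five modules are in the case, the flap is shut and the turnbuckle is tightened to its stop. No verdict was reported.

- **Modules:** five were present. I placed three along the front wall and two along the hinge side. A wrist picture taken before closing showed all five flat inside the case, released. I did not see one knocked aside or a grip slip.
- **Flap:** I swung it over with the closed fingertips and pressed it until it was firm at 72 mm above the table (35 N), the height of the shut flap. I judged the tab to be behind the rim from that height and did not see it directly. The last picture shows the flap lying flat on the case.
- **Turnbuckle:** seven full spoke strokes, then part of an eighth that stopped hard (38 N against the usual 4–8 N). The rotation counted roughly matches the 10 rad end stop. The last picture shows both jaws' toes over the flap ends.
- **Final state:** the arm ended clear of everything. None of the moves came near the tools or spare parts.
- **Small disagreement:** the top and wrist cameras differed by about 4 mm on the case's position along its length. I used the wrist value, and it affected nothing.

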